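Charge the mill jar with grinding balls

ROBOT

A 7-joint arm with a two-finger parallel gripper is mounted at the origin on the work surface. World frame = base frame: x ahead of the robot, y to its left, z up, the work surface at z = 0. Lengths are in m, angles in degrees, forces in N, time in s.
With the tool pointing down it reaches from about 0.425 to 1.025 m from the base axis. Payload 3.6 kg.
Tool frame: the origin (TCP) lies at the very end of the fingers, on their centre line; the grasp point (between the pads) lies robot.grasp_offset behind it (robot.grasp_offset is the distance from the TCP to the grasp point, in m); z points along the fingers, x is the direction in which the jaws open and shut, and the axes are right-handed (so a half turn about z gives the same grasp; the last joint's range is limited). The gripper opens to 85 mm and grips with 20 to 120 N. Pads are 22 mm wide; open, the fingers measure 114 mm over their backs; the gripper's body (76 mm by 85 mm) begins 54 mm behind the grasp point. The pads swing forward as they close: fully open they stand 13 mm farther back than shut.
Start: joints at [67.122, 33.873, 2.773, 92.16, -1.908, 54.013, -1.931], TCP at [0.218, -0.691, 0.231] pointing down, gripper open.
Joint ranges: [-153.93, 153.93], [-27.13, 128.08], [-72.61, 78.16], [10.71, 143.7], [-87.88, 267.88], [4.46, 118.87], [-176.78, 176.78]. Speed limits (degrees/s): [147.25, 147.25, 180, 180, 180, 180, 180].

INTERFACE

Orientations are given as [roll, pitch, yaw] about the fixed x, y, z axes, in that order (R = Rz(yaw) Ry(pitch) Rx(roll)).
In Python, from workcell import robot gives the robot as it stands. The module is installed in compiled form; this text tells all that it offers.
- The arm moves only by the shell command python3 -m creep 'ROWS' [OPENING]. ROWS is JSON, a list that holds one entry, the list of rows, each a list of 4 numbers: the shift along the world's x, y, z in m, then the turn about the world's z in rad. In form: [[[dx, dy, dz, roll], ...]]. A call has 1 to 5 rows; each row is the pose to reach, as a shift and turn from the pose commanded when the call began; what a row does not reach only later rows make up. A row lasts 1/12 s, in which the tool goes at most 41.7 mm and 7.16 degrees, less where a joint would pass 70% of its speed; a pose out of reach is approached as far as the arm can. A call with a gripper value outside its range is refused whole. OPENING is the closure, from 0 (fully open) to 1 (shut), set as the call begins (- or left out, the last holds). The fingers move at their own pace and stop on an object; the grip force is fixed at half the most. Time passes only in rows, so rows that repeat a pose let the fingers close. It gives the time, the measured TCP pose, the force and the opening at its end, in the units of the state.
- robot.observe(): the state, without advancing time (a new reading comes with each control period).
- robot.get_image(name): name is "scene" or "top" or "wrist"; returns a dict with "frame" (420x560x3 uint8, red, green, blue), "fx", "fy", "cx", "cy" (pixels), "extrinsics" (4x4, takes a point from world to camera coordinates); the wrist camera has in their place "hand_eye" (4x4, takes a point from camera to tool coordinates, whose origin is the TCP and whose axes are the tool frame's). Camera axes: x right, y up, looking along -z (the intrinsics and any distortion apply to the point x, -y, -z); pixel columns grow to the right and rows downward; lengths in m; the calibration is good to about 2 mm. A picture is of the moment at which its call begins: read the wrist's pose just before it. There is no depth.
- robot.finish_job(): hands the job in, once; it reports no verdict.
The state is a dict: "time": time; "q": joint angles; "joint_vel": joint speeds; "effort": joint torques, N m; "eef_pos": TCP position; "tool_rot": TCP orientation; "ft_force": force on the tool from outside, world axes, zero at the start; "ft_torque": the same for the moment, N m; "gripper_width": finger opening in m.
Only numpy, scipy, OpenCV 4.12 (cv2) and the standard library are available. Lean on these libraries where they do the work, as an engineer would, in place of code of your own. Each camera call takes 0.05 s, during which the arm holds its last target.

TASK

Use the scoop to charge the open mill jar with at least three of the four porcelain grinding balls from the grey tray, scooping them out from under its carry bar and never touching them with the fingers; spill none: a ball left over stays in the tray. Leave the lidded tub, the bowl and the cup where they are and the jar standing upright, and at the end set the scoop down flat on the bare table and let go of it.

Things in the scene. Friction and masses are not known exactly. Their poses are not given: they have to be found in the camera images.
- scoop: Loose hand scoop, 0.22 kg, standing flat, nose roughly away from the robot. Origin under the middle of its blade, on the underside; x to the open nose, z up. Aluminium blade 108 mm long (x -50 to 58), 92 wide outside, 86 inside, floor 3 thick; sides 38 high, from x -16 sloping down to 10 near the nose; back wall 46 high at x -50. From there a neck (30 wide, 106 high) carries the handle.
- scoop_grip (a point): On the centreline of the scoop's wooden handle, at x -92, 88 mm above the scoop's underside: a good place to grip from above. The handle is a level bar from x -56 to -156 mm, 24 mm wide (y) and 36 mm high.
- scoop_nose (a point): Middle of the scoop's nose edge, on the underside (x +58).
- tray: Grey open tray, fixed. Origin on the table under it; x along its length to the sloped far end, z up. Inner floor 8 mm above the table, x -170 to 110 mm, 108 wide (y -54 to 54). Walls 5 thick, rim 46 above the table. The near end (x -170) is upright; the far end (x 110) leans outward by 12 degrees. The balls start at x 25 to 82; the near part is empty.
- tray_bar (a point): Middle of the tray's carry bar, a fixed round bar 10 mm thick across the tray (along its y) over the far end, at tray x 75; centreline 100 mm above the table, on posts just outside the side walls (y +-63 mm).
- jar: Open white porcelain mill jar, loose, 1.3 kg, standing on the table: 160 mm outside diameter, 148 mm inside, 95 mm high, floor 8 mm thick. Origin: centre of its underside, z up. It and the lidded tub swap places.
- tub: White glaze tub with its lid on, loose, 130 mm diameter, 92 mm high. Origin: centre of its underside. A bystander.
- bowl: Terracotta bowl, loose, 110 mm across, 50 mm high. Origin: centre of its underside. A bystander.
- cup: Terracotta cup, loose, 72 mm across, 80 mm high. Origin: centre of its underside. A bystander.
- ball0_center (a point): Centre of a white porcelain grinding ball, 40 mm diameter, 78 g (one of four alike, in the tray).
- ball0: The same ball 0 as a body; its origin lies on the ball's surface and turns with it, so use the centre point.
- ball1_center (a point): Centre of a white porcelain grinding ball, 40 mm diameter, 78 g (one of four alike, in the tray).
- ball1: The same ball 1 as a body; its origin lies on the ball's surface and turns with it, so use the centre point.
- ball2_center (a point): Centre of a white porcelain grinding ball, 40 mm diameter, 78 g (one of four alike, in the tray).
- ball2: The same ball 2 as a body; its origin lies on the ball's surface and turns with it, so use the centre point.
- ball3_center (a point): Centre of a white porcelain grinding ball, 40 mm diameter, 78 g (one of four alike, in the tray).
- ball3: The same ball 3 as a body; its origin lies on the ball's surface and turns with it, so use the centre point.
Things that resemble listed ones, but are neither listed nor needed, are in the scene too. Leave any blue look-alike of the ball3 alone. Leave any green look-alike of the jar alone.

How it is judged (in metres and radians):
On the way:
1. at least one ball is carried on the scoop, its centre more than 80 mm above the table (((height (world z) of ball0_center above 0.08 m and x of ball0_center in the frame of scoop between -0.05 and 0.07 m and y of ball0_center in the frame of scoop between -0.049 and 0.049 m and z of ball0_center in the frame of scoop between 0.005 and 0.075 m) or (height (world z) of ball1_center above 0.08 m and x of ball1_center in the frame of scoop between -0.05 and 0.07 m and y of ball1_center in the frame of scoop between -0.049 and 0.049 m and z of ball1_center in the frame of scoop between 0.005 and 0.075 m) or (height (world z) of ball2_center above 0.08 m and x of ball2_center in the frame of scoop between -0.05 and 0.07 m and y of ball2_center in the frame of scoop between -0.049 and 0.049 m and z of ball2_center in the frame of scoop between 0.005 and 0.075 m) or (height (world z) of ball3_center above 0.08 m and x of ball3_center in the frame of scoop between -0.05 and 0.07 m and y of ball3_center in the frame of scoop between -0.049 and 0.049 m and z of ball3_center in the frame of scoop between 0.005 and 0.075 m))), for 0.1 s.
At the end, for the whole second after the job is handed in: At least three balls rest inside the jar (within 74 mm of its axis, 10 to 80 mm above its underside), every other ball is in the jar or the tray; jar upright within 0.15 rad; scoop at rest on the table top, underside within 5 mm of it, upright within 0.1 rad ((((horizontal distance between ball1_center and jar below 0.074 m and z of ball1_center in the frame of jar between 0.01 and 0.08 m) and (horizontal distance between ball2_center and jar below 0.074 m and z of ball2_center in the frame of jar between 0.01 and 0.08 m) and (horizontal distance between ball3_center and jar below 0.074 m and z of ball3_center in the frame of jar between 0.01 and 0.08 m)) or ((horizontal distance between ball0_center and jar below 0.074 m and z of ball0_center in the frame of jar between 0.01 and 0.08 m) and (horizontal distance between ball2_center and jar below 0.074 m and z of ball2_center in the frame of jar between 0.01 and 0.08 m) and (horizontal distance between ball3_center and jar below 0.074 m and z of ball3_center in the frame of jar between 0.01 and 0.08 m)) or ((horizontal distance between ball0_center and jar below 0.074 m and z of ball0_center in the frame of jar between 0.01 and 0.08 m) and (horizontal distance between ball1_center and jar below 0.074 m and z of ball1_center in the frame of jar between 0.01 and 0.08 m) and (horizontal distance between ball3_center and jar below 0.074 m and z of ball3_center in the frame of jar between 0.01 and 0.08 m)) or ((horizontal distance between ball0_center and jar below 0.074 m and z of ball0_center in the frame of jar between 0.01 and 0.08 m) and (horizontal distance between ball1_center and jar below 0.074 m and z of ball1_center in the frame of jar between 0.01 and 0.08 m) and (horizontal distance between ball2_center and jar below 0.074 m and z of ball2_center in the frame of jar between 0.01 and 0.08 m))) and ((horizontal distance between ball0_center and jar below 0.074 m and z of ball0_center in the frame of jar between 0.01 and 0.08 m) or (x of ball0_center in the frame of tray between -0.17 and 0.14 m and y of ball0_center in the frame of tray between -0.057 and 0.057 m and z of ball0_center in the frame of tray between 0.01 and 0.065 m)) and ((horizontal distance between ball1_center and jar below 0.074 m and z of ball1_center in the frame of jar between 0.01 and 0.08 m) or (x of ball1_center in the frame of tray between -0.17 and 0.14 m and y of ball1_center in the frame of tray between -0.057 and 0.057 m and z of ball1_center in the frame of tray between 0.01 and 0.065 m)) and ((horizontal distance between ball2_center and jar below 0.074 m and z of ball2_center in the frame of jar between 0.01 and 0.08 m) or (x of ball2_center in the frame of tray between -0.17 and 0.14 m and y of ball2_center in the frame of tray between -0.057 and 0.057 m and z of ball2_center in the frame of tray between 0.01 and 0.065 m)) and ((horizontal distance between ball3_center and jar below 0.074 m and z of ball3_center in the frame of jar between 0.01 and 0.08 m) or (x of ball3_center in the frame of tray between -0.17 and 0.14 m and y of ball3_center in the frame of tray between -0.057 and 0.057 m and z of ball3_center in the frame of tray between 0.01 and 0.065 m)) and linear speed of each of ball0, ball1, ball2, ball3 below 0.05 m/s and angle between jar's own z axis and vertical below 0.15 rad and height (world z) of scoop below 0.005 m and angle between scoop's own z axis and vertical below 0.1 rad and linear speed of scoop below 0.03 m/s); the robot touches nothing.
It fails at once if the gripper's fingers touch a ball (contact force between the fingers and ball0 above 0.5 N or contact force between the fingers and ball1 above 0.5 N or contact force between the fingers and ball2 above 0.5 N or contact force between the fingers and ball3 above 0.5 N).
It fails at once if the lidded tub, the bowl or the cup is moved more than 40 mm (distance of any of tub, bowl, cup from where it was at the start of the episode above 0.04 m).
It also fails if it takes over 72 s, if anything falls off the work surface, if the arm or the gripper's body presses on something with over 40 N, if the wrist force passes 120 N, or if a joint passes its speed limit or range.

## Working session

There is one attempt and no reset: what is moved stays moved. The work goes in short steps, Python scripts to look and compute and a shell command to move; the robot and the scene stay as the last step left them, time stands still between calls to the robot, and variables do not carry over. Pictures are saved under pics/ and viewed, and the job is handed in when it is done.

```bash
mkdir -p pics
python3 - <<'E'
from workcell import robot
import cv2, json
s=robot.observe(); print({k:s[k] for k in ("time","eef_pos","tool_rot","gripper_width","ft_force")}, robot.grasp_offset)
import numpy as np
for n in ("scene","top","wrist"):
    d=robot.get_image(n); cv2.imwrite(f"pics/{n}0.png",cv2.cvtColor(d["frame"],cv2.COLOR_RGB2BGR))
    print(n,[ (k,np.round(d[k],4).tolist()) for k in d if k!="frame"])
E
```

```text
{'time': 0.0, 'eef_pos': array([ 0.21801467, -0.69055   ,  0.23010682]), 'tool_rot': array([ 1.79992516e+02,  1.32557098e-01, -7.24729944e+01]), 'gripper_width': 0.0852957415895589, 'ft_force': array([-0.79876341,  0.59027842, -0.14086687])} 0.0187
scene [('fx', 400.0046), ('fy', 400.0046), ('cx', 284.2441), ('cy', 208.7099), ('extrinsics', [[-0.5723, 0.82, -0.0123, 0.302], [-0.4503, -0.3017, 0.8404, 0.1528], [0.6854, 0.4865, 0.5418, -1.4037], [0.0, 0.0, 0.0, 1.0]])]
top [('fx', 505.223), ('fy', 505.223), ('cx', 287.2979), ('cy', 210.1035), ('extrinsics', [[-0.0238, -0.9997, -0.0018, -0.0064], [0.9899, -0.0238, 0.1396, -0.5334], [-0.1396, 0.0015, 0.9902, -1.4344], [0.0, 0.0, 0.0, 1.0]])]
wrist [('fx', 299.2936), ('fy', 299.2936), ('cx', 282.3924), ('cy', 211.2654), ('hand_eye', [[1.0, 0.0011, -0.0001, 0.0], [0.001, -0.9448, -0.3277, -0.0865], [-0.0005, 0.3277, -0.9448, -0.1436], [0.0, 0.0, 0.0, 1.0]])]
```

View pics/scene0.png

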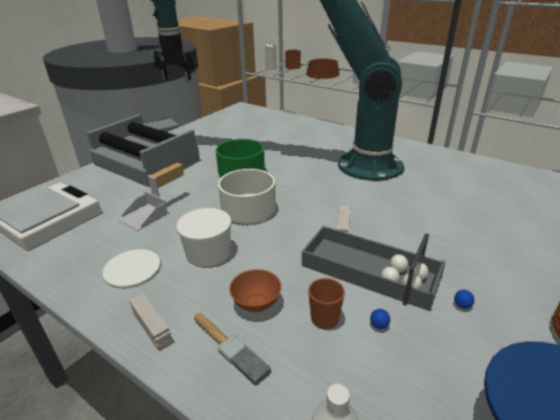

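View pics/top0.png

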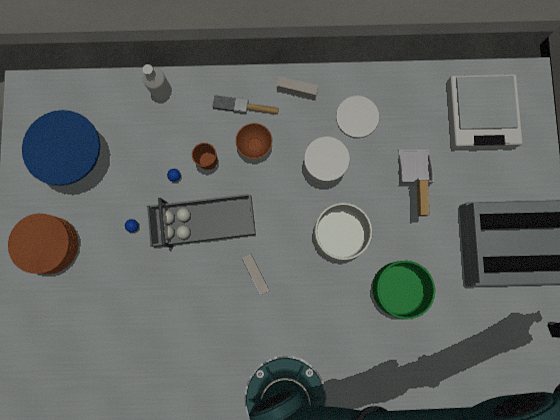

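View pics/wrist0.png

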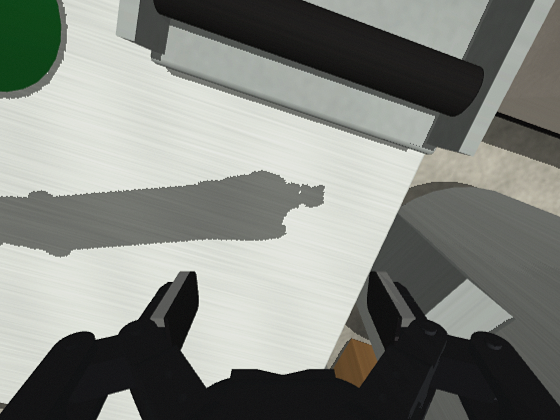

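The top view shows the scoop at about px (415,175), the open jar at (343,232), the lidded tub at (327,160) and the tray at (200,222), with its bar and far end on the left. Next I'll measure them.

```bash
cat > h.py <<'E'
from workcell import robot
import cv2, numpy as np
from scipy.spatial.transform import Rotation as R
def grab(n,save=None):
    s=robot.observe(); d=robot.get_image(n)
    K=np.array([[d["fx"],0,d["cx"]],[0,d["fy"],d["cy"]],[0,0,1]])
    if "extrinsics" in d: T=np.linalg.inv(d["extrinsics"])
    else:
        W=np.eye(4); W[:3,:3]=R.from_euler("xyz",s["tool_rot"],degrees=True).as_matrix(); W[:3,3]=s["eef_pos"]
        T=W@np.array(d["hand_eye"])
    if save: cv2.imwrite("pics/"+save,cv2.cvtColor(d["frame"],cv2.COLOR_RGB2BGR))
    return d["frame"],K,T,s
def ray(uv,K,T,z):
    uv=np.atleast_2d(np.array(uv,float)); 
    c=np.c_[(uv[:,0]-K[0,2])/K[0,0],-(uv[:,1]-K[1,2])/K[1,1],-np.ones(len(uv))]
    w=c@T[:3,:3].T; o=T[:3,3]
    t=(z-o[2])/w[:,2]; return o+w*t[:,None]
def proj(P,K,T):
    c=(np.atleast_2d(P)-T[:3,3])@T[:3,:3]
    return np.c_[K[0,0]*c[:,0]/-c[:,2]+K[0,2],K[1,1]*-c[:,1]/-c[:,2]+K[1,2]]
E
python3 - <<'E'
from h import *
f,K,T,s=grab("top")
print(T[:3,3])
hsv=cv2.cvtColor(f,cv2.COLOR_RGB2HSV)
big=cv2.resize(f,None,fx=4,fy=4,interpolation=cv2.INTER_CUBIC)
def crop(u0,v0,u1,v1,n): cv2.imwrite("pics/"+n,cv2.cvtColor(big[v0*4:v1*4,u0*4:u1*4],cv2.COLOR_RGB2BGR))
crop(125,180,275,260,"tr.png"); crop(290,130,450,270,"js.png")
E
```

```text
[ 0.3276655  -0.01695115  1.49481212]
```

View pics/tr.png

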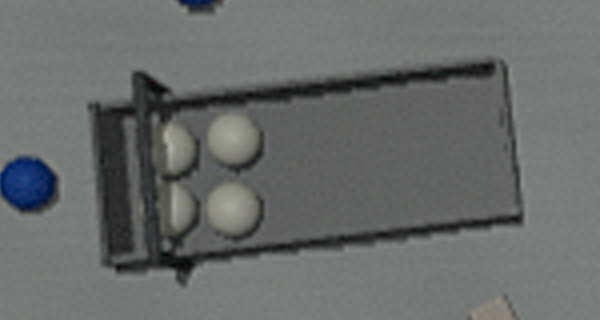

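View pics/js.png

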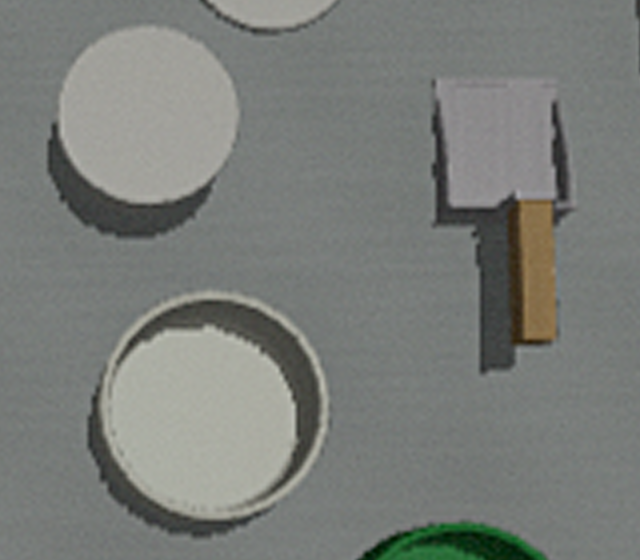

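Run:
```python
from h import *
np.set_printoptions(precision=4,suppress=True)
f,K,T,s=grab("top")
c=lambda p,o:np.array(p)/4+np.array(o)-0.375
J=(290,130);Tr=(125,180)
print("jar",ray(c([(215,406)],J),K,T,.095))
print("tub",ray(c([(148,115)],J),K,T,.092))
h=ray(c([(521,201),(554,201),(554,342),(521,342)],J),K,T,.106);print("handle",h,h.mean(0))
d=h[:2].mean(0)-h[2:].mean(0);print("len",np.linalg.norm(d),"yaw",np.degrees(np.arctan2(d[1],d[0])))
n=ray(c([(436,80),(555,80)],J),K,T,.01);print("nose",n,n.mean(0))
t=ray(c([(503,60),(522,220),(92,105),(108,268)],Tr),K,T,.046);print("tray",t)
d=t[2:].mean(0)-t[:2].mean(0);print("len",np.linalg.norm(d),"yaw",np.degrees(np.arctan2(d[1],d[0])),np.linalg.norm(t[0]-t[1]))
b=ray(c([(140,75),(180,278)],Tr),K,T,.1);print("bar",b,np.linalg.norm(b[0]-b[1]))
print("balls",ray(c([(235,140),(232,210),(170,150),(172,210)],Tr),K,T,.028))
hsv=cv2.cvtColor(f,cv2.COLOR_RGB2HSV)
for nm,lo,hi in (("wood/terra",(3,90,40),(22,255,255)),):
    m=cv2.inRange(hsv,lo,hi); cs,_=cv2.findContours(m,0,2)
    for q in cs:
        if cv2.contourArea(q)>100: print(cv2.minAreaRect(q))
```

```text
jar [[ 0.4622 -0.1736  0.095 ]]
tub [[ 0.6713 -0.1345  0.092 ]]
handle [[ 0.6    -0.392   0.106 ]
 [ 0.5994 -0.415   0.106 ]
 [ 0.5    -0.4088  0.106 ]
 [ 0.5006 -0.386   0.106 ]] [ 0.55   -0.4005  0.106 ]
len 0.0995461204417472 yaw -3.5231663072229376
nose [[ 0.7132 -0.3594  0.01  ]
 [ 0.711  -0.4491  0.01  ]] [ 0.7121 -0.4043  0.01  ]
tray [[0.58   0.0871 0.046 ]
 [0.4629 0.0751 0.046 ]
 [0.554  0.3856 0.046 ]
 [0.4355 0.3724 0.046 ]]
len 0.2990910110801344 yaw 95.1162037879304 0.11765583758834586
bar [[0.566  0.3373 0.1   ]
 [0.4234 0.3081 0.1   ]] 0.145589680763296
balls [[0.5284 0.2855 0.028 ]
 [0.477  0.2874 0.028 ]
 [0.5222 0.333  0.028 ]
 [0.478  0.3312 0.028 ]]
((42.5, 243.5), (59.0, 69.0), 90.0)
((422.5, 197.5), (35.0, 11.0), 90.0)
((204.5, 156.0), (26.0, 25.0), 90.0)
((253.5, 140.5), (35.0, 35.0), 90.0)
((262.03997802734375, 108.21998596191406), (30.68843650817871, 5.798276424407959), 8.13010311126709)
```

```bash
python3 -m creep '[[[0.03,0.025,0,-0.08],[0.06,0.05,0,-0.16],[0.09,0.08,0,-0.24],[0.12,0.105,0,-0.3],[0.15,0.13,0,-0.34]]]'
python3 -m creep '[[[0.03,0.025,0,0],[0.06,0.05,0,0],[0.09,0.08,0,0],[0.12,0.105,0,0],[0.15,0.13,0,0]]]' 
python3 -m creep '[[[0.02,0.02,0.02,0],[0.034,0.03,0.04,0],[0.034,0.03,0.04,0]]]'
python3 - <<'E'
from h import *
f,K,T,s=grab("wrist","w1.png"); print(s["eef_pos"],s["tool_rot"],s["q"])
E
```

```text
time: 0.67
eef_pos: [0.3696, -0.5597, 0.2312]
tool_rot: [-180.0, 0.0, -92.1]
ft_force: [0.7, -0.6, 0.2]
gripper_width: 0.0856
time: 1.08
eef_pos: [0.5197, -0.4294, 0.2313]
tool_rot: [-180.0, 0.0, -91.9]
ft_force: [0.7, -1.1, -0.1]
gripper_width: 0.0854
time: 1.33
eef_pos: [0.5598, -0.3972, 0.2752]
tool_rot: [-179.5, -0.0, -91.4]
ft_force: [0.3, 0.2, 0.6]
gripper_width: 0.0855
[ 0.55983518 -0.39715762  0.27522415] [-1.79459649e+02 -4.73856695e-02 -9.14355257e+01] [ 27.10356955  28.53309129   6.76377175  95.71016689  -4.20856031
  55.51071221 -56.02552792]
```

View pics/w1.png

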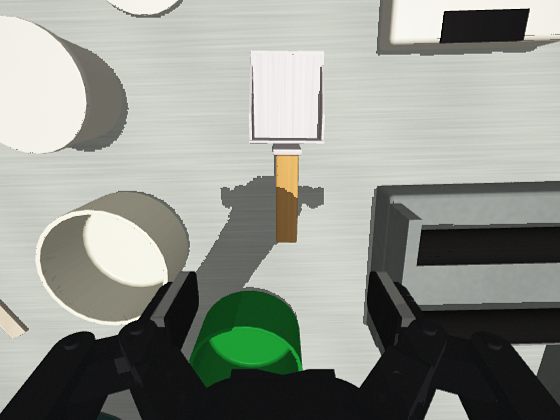

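Run:
```python
from h import *
np.set_printoptions(precision=4,suppress=True)
f,K,T,s=grab("wrist"); print(s["eef_pos"],s["tool_rot"])
hsv=cv2.cvtColor(f,cv2.COLOR_RGB2HSV)
m=cv2.inRange(hsv,(5,90,30),(24,255,255)); m[:, :240]=0;m[:,330:]=0; m[300:]=0
c=max(cv2.findContours(m,0,2)[0],key=cv2.contourArea); 
for v in range(155,243,12):
    u=np.where(m[v])[0]; 
    if len(u): p=ray([(u[0]-.5,v),(u[-1]+.5,v)],K,T,.106); print(v,u[0],u[-1],p.ravel())
print("nose",ray([(251,52),(325,52)],K,T,.003), "back",ray([(249,144),(325,144)],K,T,.046))
```

```text
[ 0.5563 -0.3995  0.2735] [-179.6979   -0.0837  -91.6328]
155 273 295 [ 0.5975 -0.3902  0.106   0.5968 -0.4139  0.106 ]
167 273 295 [ 0.585  -0.3897  0.106   0.5843 -0.4137  0.106 ]
179 273 295 [ 0.5722 -0.3892  0.106   0.5715 -0.4135  0.106 ]
191 274 295 [ 0.5591 -0.3897  0.106   0.5584 -0.4133  0.106 ]
203 274 295 [ 0.5456 -0.3892  0.106   0.5449 -0.4131  0.106 ]
215 274 294 [ 0.5317 -0.3886  0.106   0.531  -0.4118  0.106 ]
227 274 294 [ 0.5175 -0.3881  0.106   0.5168 -0.4116  0.106 ]
239 275 278 [ 0.5028 -0.3886  0.106   0.5027 -0.3932  0.106 ]
nose [[ 0.7101 -0.365   0.003 ]
 [ 0.7074 -0.4566  0.003 ]] back [[ 0.6031 -0.36    0.046 ]
 [ 0.6003 -0.4525  0.046 ]]
```

```bash
python3 -m creep '[[[0.015,-0.001,-0.03,0],[0.015,-0.001,-0.07,0],[0.015,-0.001,-0.1,0],[0.015,-0.001,-0.12,0],[0.015,-0.001,-0.14,0]]]'
python3 - <<'E'
from h import *
f,K,T,s=grab("wrist","w2.png"); print(s["eef_pos"],s["tool_rot"])
E
```

```text
time: 1.85
eef_pos: [0.5632, -0.4037, 0.1279]
tool_rot: [179.7, 0.1, -92.2]
ft_force: [0.6, -0.8, 1.4]
gripper_width: 0.085
[ 0.56324871 -0.40368825  0.12793861] [ 1.79697354e+02  5.48185444e-02 -9.21603389e+01]
```

View pics/w2.png

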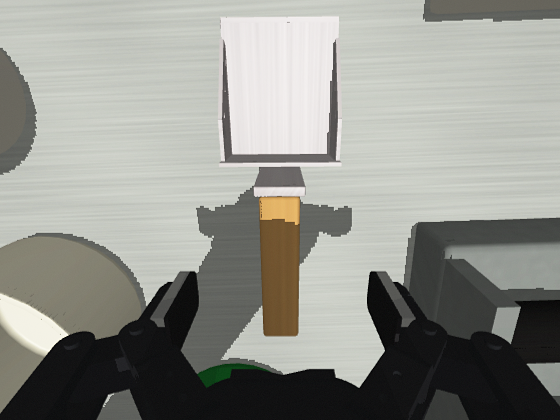

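```bash
python3 -m creep '[[[0.006,0.001,-0.03,0],[0.006,0.001,-0.045,0],[0.006,0.001,-0.058,0],[0.006,0.001,-0.058,0],[0.006,0.001,-0.058,0]]]'
python3 -m creep '[[[0,0,0,0],[0,0,0,0],[0,0,0,0],[0,0,0,0],[0,0,0,0]]]' 1
python3 -m creep '[[[0,0,0,0],[0,0,0,0],[0,0,0,0]]]' 1
```

```text
time: 2.32
eef_pos: [0.5721, -0.4017, 0.0729]
tool_rot: [179.9, 0.0, -92.0]
ft_force: [1.5, -0.6, -0.2]
gripper_width: 0.0853
time: 2.73
eef_pos: [0.5736, -0.4015, 0.0741]
tool_rot: [-179.9, -0.0, -92.0]
ft_force: [0.3, -0.1, 0.7]
gripper_width: 0.0258
time: 2.98
eef_pos: [0.5735, -0.4017, 0.0741]
tool_rot: [-180.0, -0.0, -92.0]
ft_force: [-0.0, 0.3, 5.3]
gripper_width: 0.0232
```

```bash
python3 -m creep '[[[0,0,0.03,0],[0,0,0.06,0],[0,0,0.1,0],[0,0,0.14,0],[0,0,0.14,0]]]'
python3 - <<'E'
from h import *
f,K,T,s=grab("wrist","w3.png"); print(s["eef_pos"],s["tool_rot"],s["ft_force"],s["ft_torque"])
E
```

```text
time: 3.4
eef_pos: [0.5774, -0.4045, 0.2217]
tool_rot: [-179.3, -0.4, -92.0]
ft_force: [2.3, -0.5, -1.4]
gripper_width: 0.0228
[ 0.57743951 -0.4045196   0.22165711] [-179.27509379   -0.43878547  -91.9729562 ] [ 2.30403807 -0.46194423 -1.42141266] [-0.1690351  -0.07367559  0.00673873]
```

View pics/w3.png

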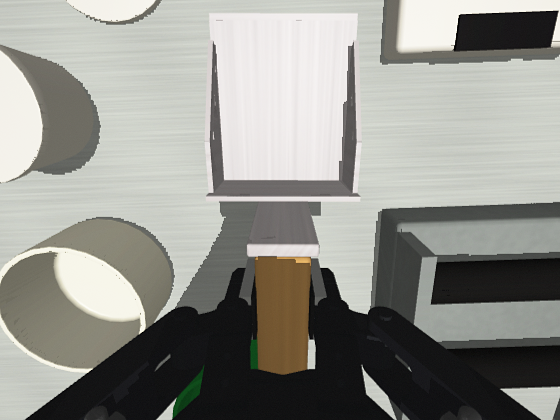

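```bash
cat >> h.py <<'E'
def scoop_pix(p,pitch,gx=-0.078,gz=0.0928):
    """scoop points (x,y,z) -> wrist pixel; pitch deg nose-up about grip point; nominal level grasp"""
    d=robot.get_image("wrist"); K=np.array([[d["fx"],0,d["cx"]],[0,d["fy"],d["cy"]],[0,0,1]])
    out=[]
    a=np.radians(pitch)
    for x,y,z in p:
        X=x-gx; Z=z-gz
        Xr=X*np.cos(a)-Z*np.sin(a); Zr=X*np.sin(a)+Z*np.cos(a)
        out.append([-y,-Xr,-robot.grasp_offset-Zr])   # tool coords
    return proj(np.array(out),K,np.array(d["hand_eye"]))
E
python3 - <<'E'
from h import *
np.set_printoptions(precision=1,suppress=True)
for p in (-6,-3,0,3,6): print(p,scoop_pix([(.058,.046,.003),(.058,-.046,.003),(-.05,.046,.046),(-.05,-.046,.046),(-.056,0,.106)],p).ravel())
E
```

```text
-6 [215.2  46.  350.9  45.8 209.1 216.  357.5 215.8 283.7 263.3]
-3 [212.4  34.9 353.7  34.7 208.3 212.7 358.3 212.6 283.7 265.9]
0 [209.3  23.4 356.9  23.2 207.4 209.6 359.2 209.5 283.8 268.7]
3 [205.9  11.5 360.3  11.3 206.5 206.6 360.2 206.5 283.8 271.5]
6 [202.1  -1.  364.2  -1.2 205.5 203.8 361.2 203.6 283.8 274.5]
```

```bash
python3 - <<'E'
from h import *
np.set_printoptions(precision=1,suppress=True)
for g in (-.082,-.086):
  for p in (-2,0,2): print(g,p,scoop_pix([(.058,.046,.003),(.058,-.046,.003),(-.05,.046,.046),(-.05,-.046,.046),(-.056,0,.106)],p,g).ravel())
E
python3 -m creep '[[[-0.01,0.03,0,0.12],[-0.02,0.06,0,0.24],[-0.03,0.09,0,0.36],[-0.04,0.12,0,0.48],[-0.05,0.15,0,0.6]]]'
python3 -m creep '[[[0,0.03,0,0.12],[0,0.06,0,0.24],[0,0.09,0,0.36],[0,0.12,0,0.48],[0,0.15,0,0.6]]]'
python3 -m creep '[[[0,0.03,0,0.12],[0,0.06,0,0.24],[0,0.09,0,0.36],[0,0.11,0,0.48],[0,0.13,0,0.494]]]'
python3 - <<'E'
from h import *
f,K,T,s=grab("wrist","w4.png"); print(s["eef_pos"],s["tool_rot"],s["q"])
f,K,T,s=grab("top","t4.png");f,K,T,s=grab("scene","s4.png");
E
```

```text
-0.082 -2 [211.   24.  355.2  23.9 207.5 205.4 359.1 205.2 283.8 258.2]
-0.082 0 [208.8  16.  357.4  15.8 206.8 203.3 359.8 203.2 283.8 260.2]
-0.082 2 [206.5   7.7 359.8   7.5 206.2 201.3 360.5 201.2 283.8 262.3]
-0.086 -2 [210.5  16.8 355.6  16.7 207.  199.  359.6 198.8 283.8 249.5]
-0.086 0 [208.3   8.4 357.9   8.3 206.3 196.9 360.3 196.8 283.8 251.6]
-0.086 2 [205.8  -0.2 360.4  -0.4 205.5 194.9 361.1 194.8 283.8 253.8]
time: 4.42
eef_pos: [0.5228, -0.2502, 0.2134]
tool_rot: [-180.0, -0.0, -57.3]
ft_force: [0.9, 0.5, -2.4]
gripper_width: 0.0235
time: 4.83
eef_pos: [0.5234, -0.1003, 0.2137]
tool_rot: [-180.0, -0.1, -22.9]
ft_force: [0.7, 0.5, -2.5]
gripper_width: 0.0235
time: 5.25
eef_pos: [0.5234, 0.0302, 0.2136]
tool_rot: [-180.0, -0.0, 5.4]
ft_force: [-0.4, -0.3, -2.6]
gripper_width: 0.0232
[0.5234096  0.03023831 0.21362198] [-1.79984200e+02 -4.93631596e-02  5.41447742e+00] [  8.88528384  22.16123479 -22.10244973 118.20433006  12.29648116
  41.72887966 -15.54408407]
```

View pics/w4.png

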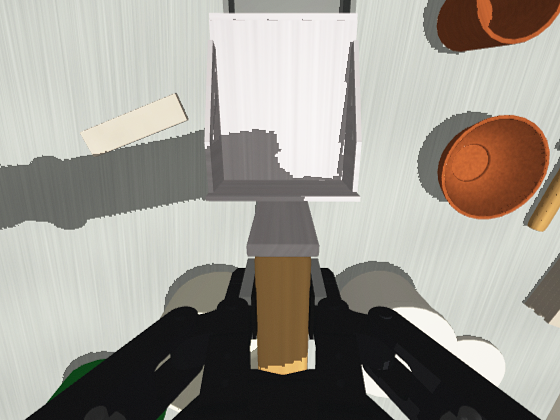

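View pics/t4.png

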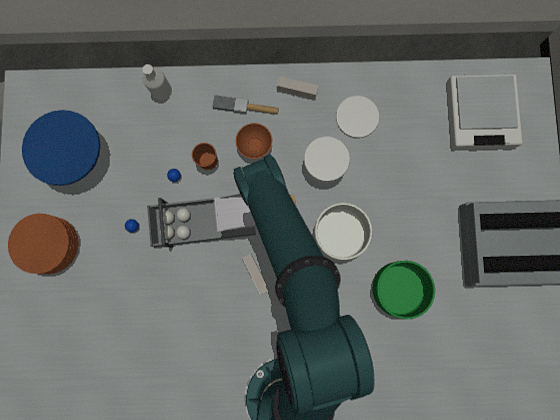

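View pics/s4.png

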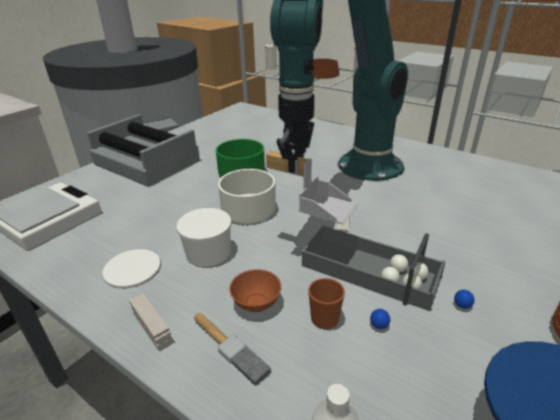

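```bash
python3 -m creep '[[[-0.002,0.03,-0.02,0],[-0.002,0.058,-0.04,0],[-0.002,0.058,-0.06,0],[-0.002,0.058,-0.08,0],[-0.002,0.058,-0.08,0]]]'
python3 - <<'E'
from h import *
f,K,T,s=grab("wrist","w5.png"); print(s["eef_pos"],s["tool_rot"])
f,K,T,s=grab("top","t5.png"); b=cv2.resize(f[180:260,125:305],None,fx=4,fy=4,interpolation=2); cv2.imwrite("pics/t5.png",b[:,:,::-1])
E
```

```text
time: 5.82
eef_pos: [0.5191, 0.0847, 0.1302]
tool_rot: [179.9, 0.4, 5.0]
ft_force: [-0.7, -0.6, -2.0]
gripper_width: 0.0234
[0.51910458 0.08469168 0.13022368] [179.87520766   0.38791623   5.03675097]
```

View pics/w5.png

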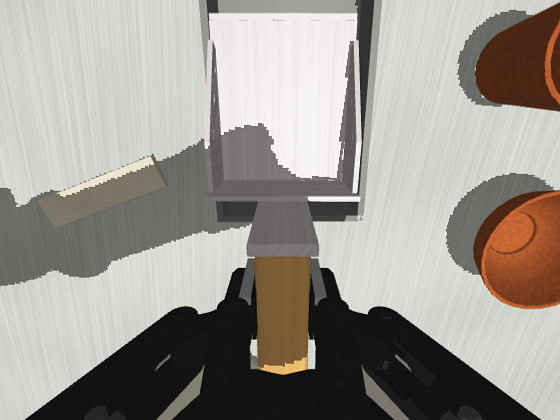

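View pics/t5.png

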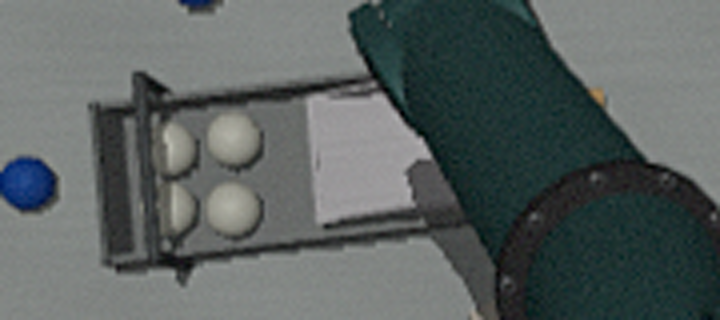

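Run:
```python
from h import *
np.set_printoptions(precision=4,suppress=True)
def tr(p):
    p=np.atleast_2d(p)[:,:2]-np.array([.5059,.2554]); e=np.array([-.0893,.996]); n=np.array([-.996,-.0893]); return np.c_[p@e,p@n]
f,K,T,s=grab("top"); c=lambda p:np.array(p)/4+np.array((125,180))-0.375
print("top nose",tr(ray(c([(308,97),(316,226)]),K,T,.064)))
f,K,T,s=grab("wrist","w6.png"); print(s["eef_pos"],s["tool_rot"])
g=cv2.cvtColor(f,cv2.COLOR_RGB2GRAY)
for v in (5,214): print(v,g[v,190:400].tolist())
```

```text
top nose [[-0.0336 -0.0446]
 [-0.031   0.0484]]
[0.522  0.0854 0.1338] [179.9593  -0.0383   4.9701]
5 [211, 215, 211, 208, 180, 144, 148, 148, 148, 149, 150, 149, 71, 51, 54, 53, 54, 55, 53, 53, 53, 53, 57, 107, 155, 151, 150, 151, 152, 149, 151, 151, 151, 152, 150, 150, 152, 154, 153, 152, 154, 153, 154, 153, 153, 153, 153, 154, 155, 155, 156, 156, 156, 155, 155, 155, 155, 155, 154, 155, 154, 155, 156, 155, 156, 156, 157, 158, 156, 157, 157, 158, 157, 156, 157, 156, 158, 157, 158, 157, 156, 157, 158, 159, 159, 159, 160, 161, 159, 160, 158, 159, 161, 160, 159, 159, 160, 160, 159, 159, 158, 160, 160, 159, 160, 159, 159, 160, 159, 160, 162, 160, 159, 158, 160, 160, 161, 160, 160, 159, 158, 160, 160, 160, 159, 160, 159, 160, 159, 160, 159, 158, 160, 159, 159, 159, 159, 158, 159, 158, 159, 159, 160, 159, 159, 160, 159, 160, 158, 158, 158, 158, 157, 158, 155, 156, 156, 158, 156, 64, 69, 70, 70, 69, 58, 49, 48, 50, 50, 48, 48, 49, 51, 49, 47, 50, 107, 159, 155, 155, 155, 155, 152, 156, 205, 212, 214, 216, 212, 208, 210, 203, 210, 212, 213, 211, 207, 208, 210, 214, 216, 217, 217, 218, 216, 
[... 291 characters left out ...]
, 56, 55, 57, 57, 67, 105, 102, 100, 99, 98, 99, 98, 101, 99, 100, 100, 103, 103, 99, 100, 100, 100, 101, 103, 104, 104, 102, 102, 104, 104, 103, 103, 104, 104, 103, 104, 103, 102, 102, 100, 99, 99, 101, 101, 102, 101, 101, 99, 102, 99, 99, 98, 102, 103, 102, 103, 103, 101, 103, 102, 98, 57, 56, 57, 58, 55, 57, 55, 56, 57, 57, 57, 56, 57, 58, 58, 57, 57, 57, 60, 60, 60, 59, 59, 58, 59, 58, 59, 59, 60, 58, 58, 63, 104, 100, 100, 100, 100, 101, 99, 100, 119, 156, 157, 152, 152, 149, 162, 217, 213, 212, 210, 213, 209, 207, 207, 207, 210, 218, 217, 218, 215, 212, 215, 219, 216, 211, 210, 207, 214, 218, 212, 208, 211, 210, 214, 217, 215, 216, 211, 212, 214, 215, 212, 216, 216, 215, 218, 215, 217]
```

View pics/w6.png

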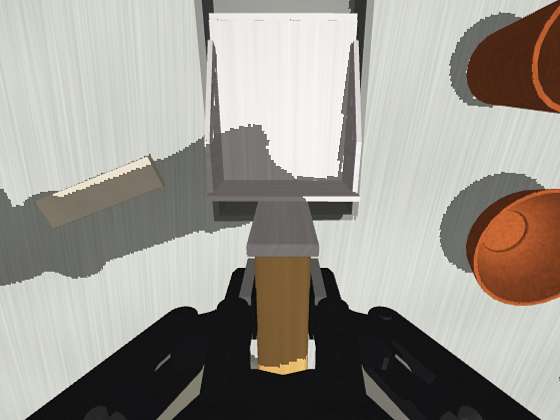

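```bash
python3 -m creep '[[[0,0,-0.02,0],[0,0,-0.035,0],[0,0,-0.045,0],[0,0,-0.051,0],[0,0,-0.051,0]]]'
python3 -m creep '[[[0,0,-0.002,0],[0,0,-0.002,0]]]'
python3 - <<'E'
from h import *
s=robot.observe();print(s["eef_pos"],s["ft_force"])
E
```

```text
time: 6.43
eef_pos: [0.522, 0.0861, 0.0825]
tool_rot: [180.0, -0.0, 5.0]
ft_force: [-0.9, 0.5, -1.8]
gripper_width: 0.0229
time: 6.6
eef_pos: [0.5224, 0.0863, 0.0819]
tool_rot: [180.0, -0.1, 5.0]
ft_force: [-1.1, -1.4, 5.9]
gripper_width: 0.023
[0.52241169 0.08629807 0.08194106] [-1.13990885 -1.37299764  5.87803163]
```

```bash
python3 -m creep '[[[-0.001,0.013,0,0],[-0.002,0.026,0,0],[-0.003,0.039,0,0],[-0.004,0.05,0,0],[-0.005,0.06,0,0]]]'
python3 -m creep '[[[-0.001,0.01,0,0],[-0.002,0.02,0,0],[-0.003,0.03,0,0],[-0.004,0.04,0,0],[-0.004,0.05,0,0]]]'
python3 - <<'E'
from h import *
f,K,T,s=grab("wrist","w7.png"); print(s["eef_pos"],s["tool_rot"],s["ft_force"])
f,K,T,s=grab("top","t7.png"); b=cv2.resize(f[180:260,125:305],None,fx=4,fy=4,interpolation=2); cv2.imwrite("pics/t7.png",b[:,:,::-1])
E
```

```text
time: 7.02
eef_pos: [0.5177, 0.1457, 0.082]
tool_rot: [179.9, -0.1, 5.0]
ft_force: [0.3, -6.6, 7.9]
gripper_width: 0.0233
time: 7.43
eef_pos: [0.5136, 0.194, 0.082]
tool_rot: [179.8, -0.1, 4.9]
ft_force: [-0.1, -5.3, 8.7]
gripper_width: 0.0231
[0.51355888 0.19404455 0.08202788] [ 1.79769010e+02 -8.59468172e-02  4.94955558e+00] [-0.07926727 -5.33915925  8.67300151]
```

View pics/w7.png

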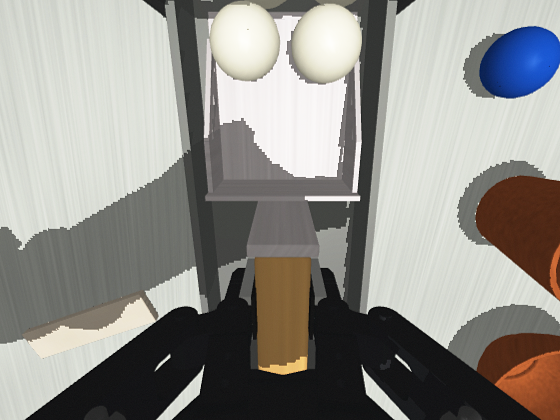

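View pics/t7.png

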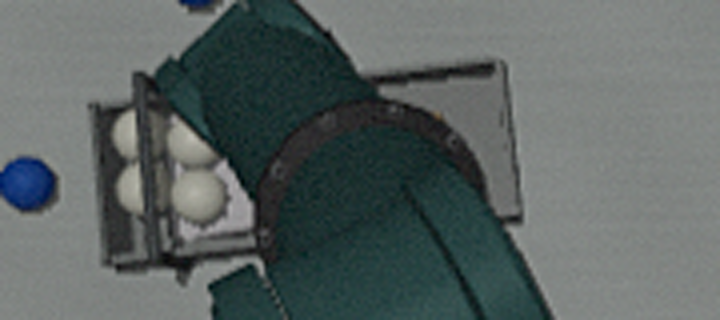

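```bash
python3 -m creep '[[[-0.001,0.008,0,0],[-0.001,0.014,0,0],[-0.002,0.02,0,0],[-0.002,0.024,0,0],[-0.002,0.024,0,0]]]'
python3 - <<'E'
from h import *
f,K,T,s=grab("wrist","w8.png"); print(s["eef_pos"],s["tool_rot"],s["ft_force"])
f,K,T,s=grab("top","t8.png"); b=cv2.resize(f[180:260,125:305],None,fx=4,fy=4,interpolation=2); cv2.imwrite("pics/t8.png",b[:,:,::-1])
E
```

```text
time: 7.95
eef_pos: [0.512, 0.2178, 0.082]
tool_rot: [179.8, -0.1, 4.9]
ft_force: [0.2, -6.2, 12.1]
gripper_width: 0.0228
[0.51201885 0.21779948 0.08199999] [ 1.79780788e+02 -1.11746925e-01  4.94103891e+00] [ 0.20442307 -6.24069304 12.11036447]
```

View pics/w8.png

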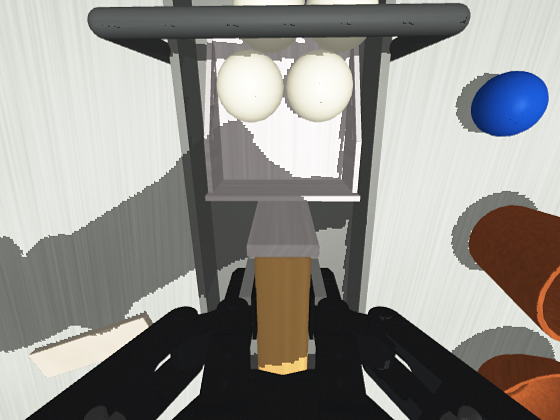

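View pics/t8.png

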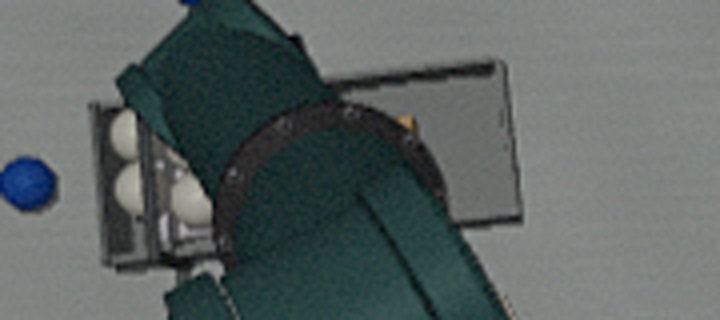

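```bash
python3 -m creep '[[[0,0.002,0,0],[0,0.004,0,0],[0,0.004,0.001,0],[0,0.004,0.001,0]]]'
python3 -m creep '[[[0,-0.001,0.004,0],[0,-0.001,0.008,0],[0,-0.001,0.01,0],[0,-0.001,0.01,0]]]'
python3 - <<'E'
from h import *
f,K,T,s=grab("wrist","w9.png"); print(s["eef_pos"],s["tool_rot"],s["ft_force"],s["ft_torque"])
f,K,T,s=grab("scene","s9.png"); b=cv2.resize(f[220:320,290:460],None,fx=4,fy=4,interpolation=2); cv2.imwrite("pics/s9.png",b[:,:,::-1])
E
```

```text
time: 8.38
eef_pos: [0.5112, 0.2229, 0.082]
tool_rot: [179.9, -0.1, 5.0]
ft_force: [1.3, -4.4, 6.8]
gripper_width: 0.0233
time: 8.72
eef_pos: [0.5096, 0.2243, 0.0913]
tool_rot: [-180.0, 0.0, 5.2]
ft_force: [0.8, 1.1, -6.2]
gripper_width: 0.0235
[0.5096476  0.22426115 0.09127494] [-1.79960866e+02  3.60490887e-02  5.16282051e+00] [ 0.7814769   1.07237056 -6.21047331] [-0.38342753 -0.08606507 -0.00074319]
```

View pics/w9.png

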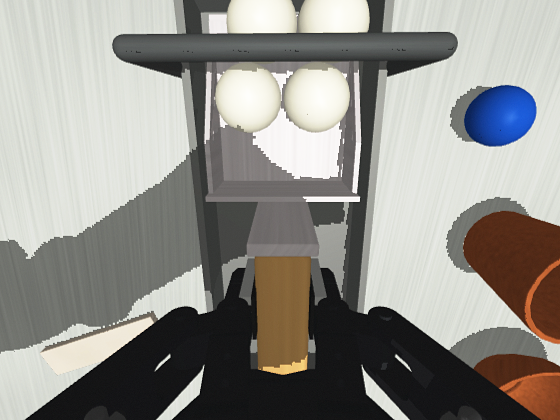

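View pics/s9.png

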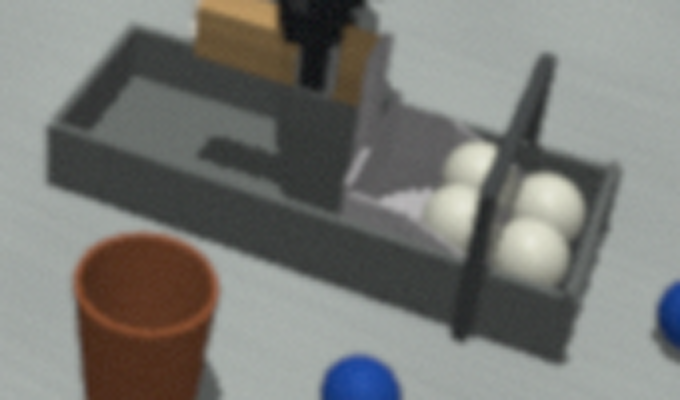

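```bash
python3 -m creep '[[[0,0,0.006,0],[0,0,0.014,0],[0,0,0.022,0],[0,0,0.028,0],[0,0,0.031,0]]]'
python3 -m creep '[[[0,0,0,0],[0,0,0,0]]]'
python3 - <<'E'
from h import *
f,K,T,s=grab("wrist","w10.png"); print(s["eef_pos"],s["tool_rot"],s["ft_force"],s["ft_torque"])
E
```

```text
time: 9.23
eef_pos: [0.511, 0.2241, 0.1238]
tool_rot: [-179.9, -0.1, 5.1]
ft_force: [0.5, 1.1, -5.0]
gripper_width: 0.0235
time: 9.4
eef_pos: [0.5104, 0.2236, 0.1227]
tool_rot: [-180.0, -0.0, 5.1]
ft_force: [0.3, -0.3, -6.1]
gripper_width: 0.0228
[0.51042182 0.22360163 0.12269404] [-1.79992901e+02 -3.66199400e-02  5.09231842e+00] [ 0.34341827 -0.33303145 -6.1057079 ] [-0.50981306  0.02546178  0.01642159]
```

View pics/w10.png

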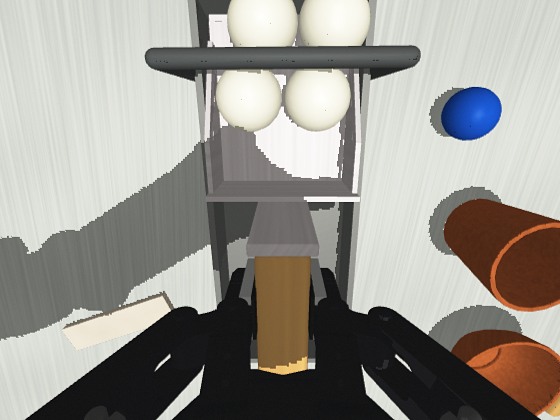

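```bash
python3 -m creep '[[[-0.001,0.006,0,0],[-0.001,0.016,0,0],[-0.002,0.026,0,0],[-0.003,0.034,0,0],[-0.003,0.038,0,0]]]'
python3 - <<'E'
from h import *
f,K,T,s=grab("wrist","w11.png"); print(s["eef_pos"],s["tool_rot"],s["ft_force"],s["ft_torque"])
f,K,T,s=grab("scene","s11.png"); b=cv2.resize(f[220:320,290:460],None,fx=4,fy=4,interpolation=2); cv2.imwrite("pics/s11.png",b[:,:,::-1])
E
```

```text
time: 9.87
eef_pos: [0.5094, 0.2436, 0.1227]
tool_rot: [178.3, 0.4, 4.7]
ft_force: [1.2, -18.4, 5.3]
gripper_width: 0.0232
[0.50936915 0.24361495 0.12269074] [178.34106482   0.37798301   4.67143848] [  1.15288017 -18.42635972   5.30888426] [-3.60668586 -0.01476407  0.41559673]
```

View pics/w11.png

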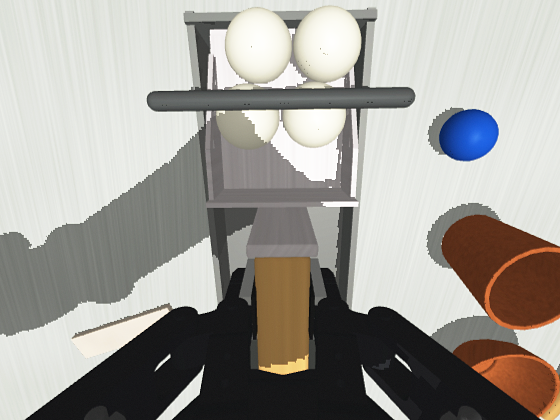

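View pics/s11.png

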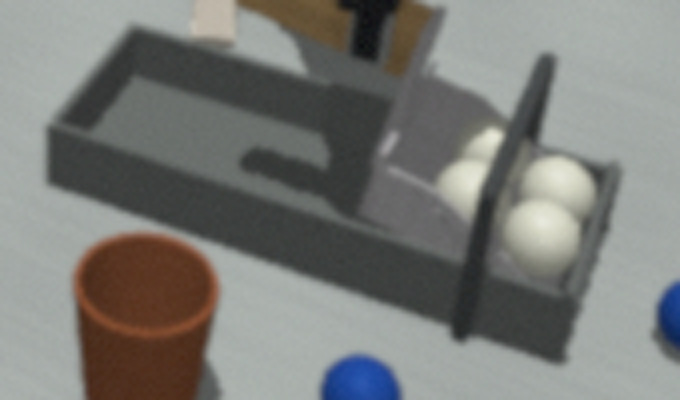

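```bash
python3 -m creep '[[[0.001,-0.01,0,0],[0.001,-0.018,0,0],[0.001,-0.022,0,0],[0.001,-0.022,0,0]]]'
python3 - <<'E'
from h import *
f,K,T,s=grab("wrist","w12.png"); print(s["eef_pos"],s["tool_rot"],s["ft_force"],s["ft_torque"])
f,K,T,s=grab("scene","s12.png"); b=cv2.resize(f[220:320,290:460],None,fx=4,fy=4,interpolation=2); cv2.imwrite("pics/s12.png",b[:,:,::-1])
E
```

```text
time: 10.3
eef_pos: [0.5077, 0.2383, 0.1218]
tool_rot: [179.9, 0.1, 5.1]
ft_force: [0.1, -0.9, -4.4]
gripper_width: 0.0231
[0.50766439 0.23828779 0.12183569] [1.79929979e+02 9.50928722e-02 5.05404009e+00] [ 0.14334985 -0.90570233 -4.35636047] [-0.57573464 -0.0136909  -0.03997311]
```

View pics/w12.png

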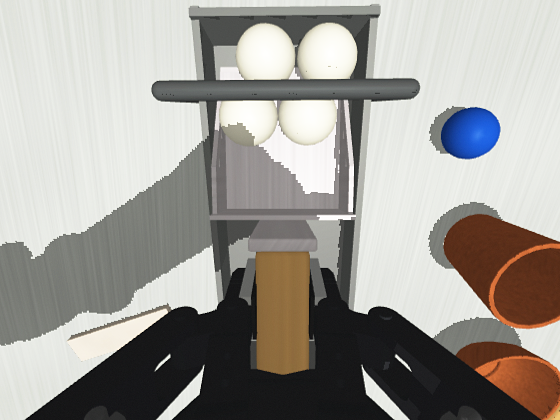

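View pics/s12.png

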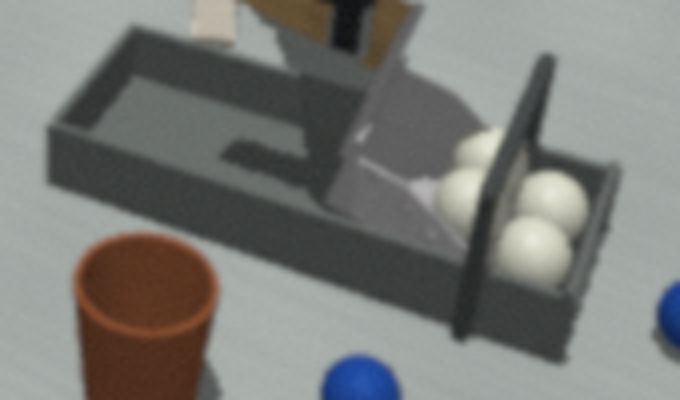

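```bash
python3 -m creep '[[[0,-0.002,-0.006,0],[0,-0.004,-0.012,0],[0,-0.008,-0.015,0],[0.001,-0.014,-0.015,0],[0.002,-0.022,-0.015,0]]]'
python3 -m creep '[[[0.001,-0.01,0,0],[0.002,-0.02,0,0],[0.003,-0.03,0,0],[0.004,-0.04,0,0],[0.005,-0.05,0,0]]]'
python3 - <<'E'
from h import *
f,K,T,s=grab("wrist","w13.png"); print(s["eef_pos"],s["tool_rot"],s["ft_force"],s["ft_torque"])
E
```

```text
time: 10.82
eef_pos: [0.5107, 0.2195, 0.1076]
tool_rot: [-179.8, -0.1, 5.2]
ft_force: [0.8, 0.7, -1.7]
gripper_width: 0.0229
time: 11.23
eef_pos: [0.5157, 0.1663, 0.1076]
tool_rot: [-180.0, -0.0, 5.1]
ft_force: [0.6, 1.0, -1.0]
gripper_width: 0.0233
[0.51568919 0.16634873 0.10758574] [-1.79991143e+02 -4.35151898e-02  5.05076769e+00] [ 0.57185118  0.97913885 -1.04288431] [ 0.60937744  0.01252111 -0.01804923]
```

View pics/w13.png

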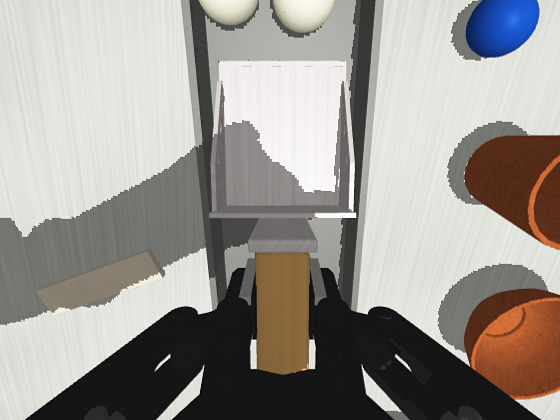

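```bash
python3 -m creep '[[[0,-0.01,0.03,0],[0.003,-0.025,0.06,0],[0.006,-0.06,0.06,0],[0.009,-0.1,0.06,0],[0.012,-0.14,0.06,0]]]'
python3 -m creep '[[[0.003,-0.035,0,0],[0.005,-0.064,-0.01,0],[0.005,-0.064,-0.02,0],[0.005,-0.064,-0.02,0]]]'
python3 - <<'E'
from h import *
f,K,T,s=grab("wrist","w14.png"); print(s["eef_pos"],s["tool_rot"],s["ft_force"],s["ft_torque"])
f,K,T,s=grab("scene","s14.png"); b=cv2.resize(f[160:310,250:460],None,fx=3.5,fy=3.5,interpolation=2); cv2.imwrite("pics/s14.png",b[:,:,::-1])
E
```

```text
time: 11.7
eef_pos: [0.5268, 0.0258, 0.1678]
tool_rot: [179.9, 0.0, 5.2]
ft_force: [0.1, -0.6, -2.7]
gripper_width: 0.0233
time: 12.03
eef_pos: [0.5298, -0.0403, 0.1452]
tool_rot: [179.9, 0.3, 4.8]
ft_force: [-0.1, 0.6, -2.6]
gripper_width: 0.0229
[ 0.52975528 -0.04028256  0.14522361] [179.91808346   0.3323877    4.76357299] [-0.08320595  0.63127367 -2.61786771] [ 0.03328841  0.05616321 -0.04944484]
```

View pics/w14.png

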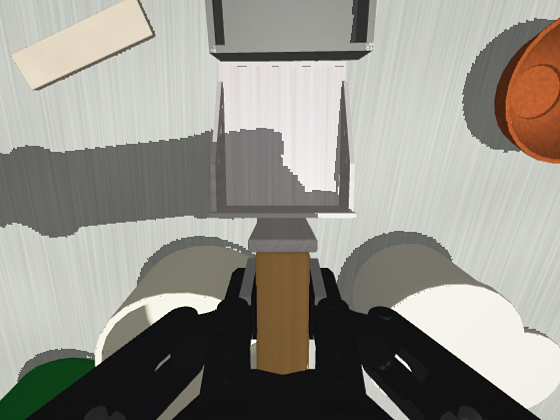

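View pics/s14.png

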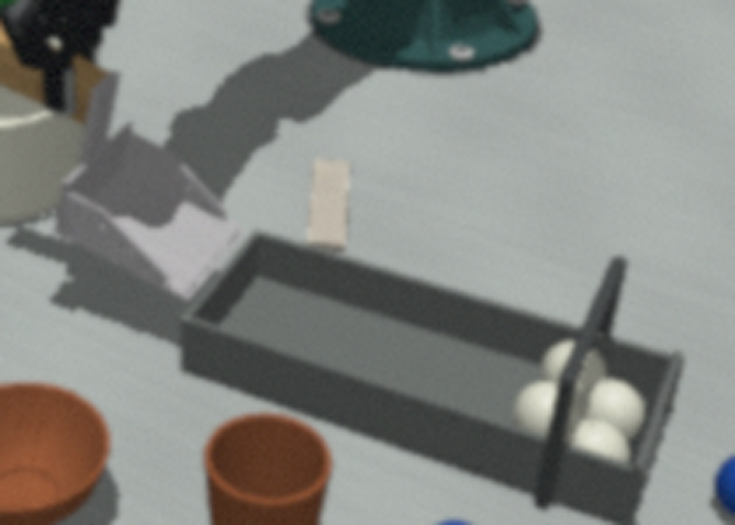

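```bash
python3 -m creep '[[[0,0,0.015,0],[0,0.01,0.015,0],[-0.001,0.025,0.015,0],[-0.001,0.03,0.01,0],[-0.001,0.03,0,0]]]'
python3 -m creep '[[[0,0,-0.01,0],[0,0,-0.018,0],[0,0,-0.024,0],[0,0,-0.029,0],[0,0,-0.029,0]]]'
python3 - <<'E'
from h import *
f,K,T,s=grab("wrist","w15.png"); print(s["eef_pos"],s["tool_rot"],s["ft_force"],s["ft_torque"])
E
```

```text
time: 12.55
eef_pos: [0.5324, -0.0024, 0.1481]
tool_rot: [-179.9, -0.2, 5.4]
ft_force: [-0.1, -0.9, -2.5]
gripper_width: 0.0232
time: 12.97
eef_pos: [0.5327, -0.0096, 0.1178]
tool_rot: [179.8, -0.1, 4.9]
ft_force: [1.3, -3.4, 6.1]
gripper_width: 0.0234
[ 0.53267083 -0.00963784  0.11783565] [ 1.79811122e+02 -6.04288410e-02  4.90998221e+00] [ 1.31679772 -3.39927937  6.07832447] [-0.64790178 -0.06740975  0.06794194]
```

View pics/w15.png

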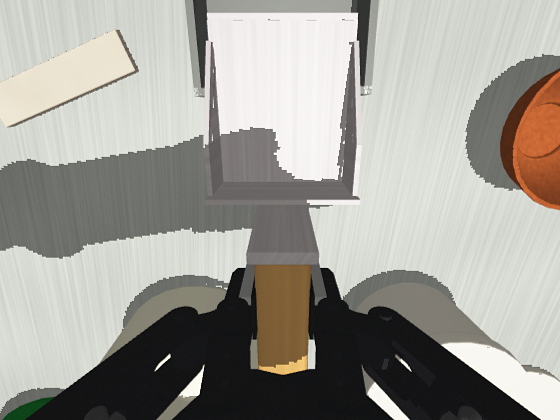

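```bash
python3 -m creep '[[[0,0,-0.002,0],[0,0,-0.004,0],[0,0,-0.004,0]]]'
python3 - <<'E'
from h import *
f,K,T,s=grab("wrist","w16.png"); print(s["eef_pos"],s["tool_rot"],s["ft_force"],s["ft_torque"])
for n in ("w9","w15","w16"):
    g=cv2.imread(f"pics/{n}.png",0).astype(int)
    print(n,"back",[(v,g[v,345:352].mean().astype(int)) for v in range(188,206)])
    print([(v,g[v,275:290].mean().astype(int)) for v in range(240,270)])
    print("nose",[(v,g[v,240:330].mean().astype(int)) for v in range(4,24)])
E
```

```text
time: 13.27
eef_pos: [0.533, -0.0109, 0.1146]
tool_rot: [179.7, -0.1, 4.9]
ft_force: [0.6, -7.1, 11.0]
gripper_width: 0.0231
[ 0.5329545  -0.0109241   0.11463741] [ 1.79713214e+02 -8.47749874e-02  4.87418990e+00] [ 0.64838789 -7.13788389 11.02465425] [-1.06538679  0.06654873  0.05156968]
w9 back [(188, np.int64(101)), (189, np.int64(103)), (190, np.int64(105)), (191, np.int64(110)), (192, np.int64(106)), (193, np.int64(107)), (194, np.int64(107)), (195, np.int64(102)), (196, np.int64(167)), (197, np.int64(252)), (198, np.int64(246)), (199, np.int64(244)), (200, np.int64(247)), (201, np.int64(245)), (202, np.int64(113)), (203, np.int64(121)), (204, np.int64(123)), (205, np.int64(123))]
[(240, np.int64(109)), (241, np.int64(109)), (242, np.int64(109)), (243, np.int64(110)), (244, np.int64(122)), (245, np.int64(126)), (246, np.int64(127)), (247, np.int64(127)), (248, np.int64(127)), (249, np.int64(126)), (250, np.int64(126)), (251, np.int64(126)), (252, np.int64(126)), (253, np.int64(126)), (254, np.int64(127)), (255, np.int64(123)), (256, np.int64(108)), (257, np.int64(99)), (258, np.i
[... 2939 characters left out ...]
7, np.int64(122)), (258, np.int64(121)), (259, np.int64(121)), (260, np.int64(121)), (261, np.int64(120)), (262, np.int64(120)), (263, np.int64(121)), (264, np.int64(121)), (265, np.int64(121)), (266, np.int64(115)), (267, np.int64(98)), (268, np.int64(99)), (269, np.int64(101))]
nose [(4, np.int64(181)), (5, np.int64(237)), (6, np.int64(242)), (7, np.int64(241)), (8, np.int64(241)), (9, np.int64(241)), (10, np.int64(241)), (11, np.int64(239)), (12, np.int64(224)), (13, np.int64(241)), (14, np.int64(240)), (15, np.int64(240)), (16, np.int64(240)), (17, np.int64(240)), (18, np.int64(240)), (19, np.int64(240)), (20, np.int64(240)), (21, np.int64(240)), (22, np.int64(240)), (23, np.int64(240))]
```

View pics/w16.png

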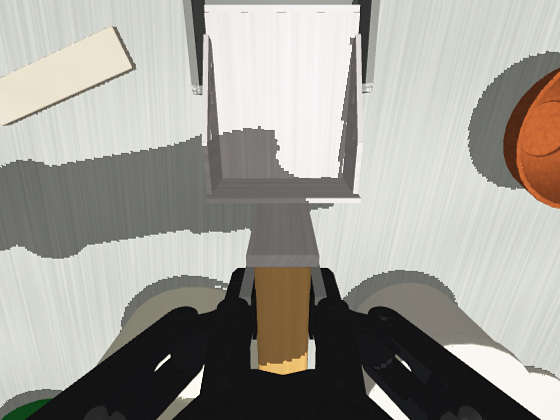

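```bash
python3 -m creep '[[[0,0,0.02,0],[-0.002,0.02,0.03,0],[-0.005,0.055,0.03,0],[-0.008,0.085,0.03,0],[-0.008,0.09,0.03,0]]]'
python3 - <<'E'
from h import *
f,K,T,s=grab("wrist","w17.png"); print(s["eef_pos"],s["tool_rot"],s["ft_force"],s["ft_torque"])
g=f.mean(2)
print("back",[(v,int(g[v,345:352].mean())) for v in range(192,206)])
print([(v,int(g[v,275:290].mean())) for v in range(250,270)])
print("nose",[(v,int(g[v,240:330].mean())) for v in range(2,20)])
E
```

```text
time: 13.73
eef_pos: [0.5225, 0.0898, 0.1437]
tool_rot: [-179.8, -0.0, 5.5]
ft_force: [-0.1, 0.3, -2.2]
gripper_width: 0.023
[0.52252882 0.08983221 0.14369436] [-1.79764838e+02 -2.98511653e-02  5.49395856e+00] [-0.08801871  0.30031012 -2.22652213] [-0.10515488 -0.07597305 -0.0009014 ]
back [(192, 101), (193, 101), (194, 102), (195, 102), (196, 100), (197, 107), (198, 177), (199, 243), (200, 237), (201, 238), (202, 235), (203, 163), (204, 93), (205, 98)]
[(250, 103), (251, 103), (252, 103), (253, 104), (254, 111), (255, 119), (256, 118), (257, 118), (258, 117), (259, 117), (260, 117), (261, 117), (262, 117), (263, 118), (264, 118), (265, 116), (266, 100), (267, 86), (268, 90), (269, 90)]
nose [(2, 156), (3, 156), (4, 155), (5, 160), (6, 203), (7, 243), (8, 239), (9, 239), (10, 239), (11, 239), (12, 239), (13, 232), (14, 233), (15, 238), (16, 238), (17, 238), (18, 238), (19, 238)]
```

View pics/w17.png

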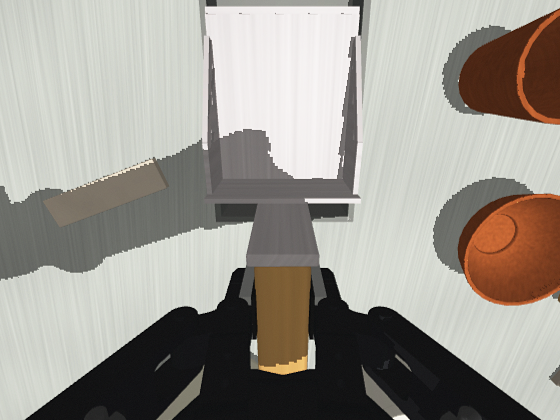

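```bash
python3 -m creep '[[[0,0,-0.025,0],[0,0,-0.045,0],[0,0,-0.056,0],[0,0,-0.061,0],[0,0,-0.061,0]]]'
python3 -m creep '[[[0,0,-0.002,0],[0,0,-0.002,0]]]'
```

```text
time: 14.2
eef_pos: [0.5223, 0.0823, 0.0817]
tool_rot: [179.9, 0.2, 5.0]
ft_force: [-0.1, 0.2, -1.7]
gripper_width: 0.0229
time: 14.37
eef_pos: [0.5239, 0.0834, 0.0817]
tool_rot: [180.0, -0.1, 5.1]
ft_force: [1.0, -0.4, -2.6]
gripper_width: 0.0229
```

```bash
python3 -m creep '[[[-0.001,0.015,-0.001,0],[-0.003,0.03,-0.001,0],[-0.004,0.045,-0.001,0],[-0.006,0.057,-0.001,0],[-0.007,0.069,-0.001,0]]]'
python3 -m creep '[[[-0.001,0.01,0,0],[-0.002,0.02,0,0],[-0.003,0.03,0,0],[-0.004,0.039,0,0],[-0.004,0.045,0,0]]]'
python3 - <<'E'
from h import *
f,K,T,s=grab("wrist","w18.png"); print(s["eef_pos"],s["tool_rot"],s["ft_force"])
f,K,T,s=grab("scene","s18.png"); b=cv2.resize(f[220:320,290:460],None,fx=4,fy=4,interpolation=2); cv2.imwrite("pics/s18.png",b[:,:,::-1])
E
```

```text
time: 14.78
eef_pos: [0.5165, 0.1536, 0.0811]
tool_rot: [-180.0, -0.1, 5.1]
ft_force: [0.5, 0.3, -2.7]
gripper_width: 0.0236
time: 15.2
eef_pos: [0.5112, 0.1986, 0.0801]
tool_rot: [180.0, 0.1, 5.2]
ft_force: [-1.2, -5.2, 3.7]
gripper_width: 0.0231
[0.51117996 0.19855538 0.08009091] [1.79954926e+02 1.01332246e-01 5.20431492e+00] [-1.24609187 -5.19631811  3.73668589]
```

View pics/w18.png

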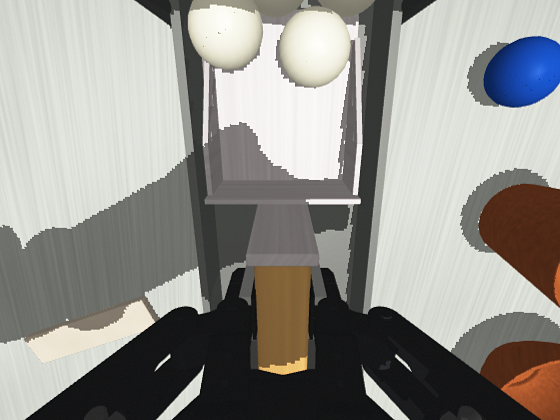

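View pics/s18.png

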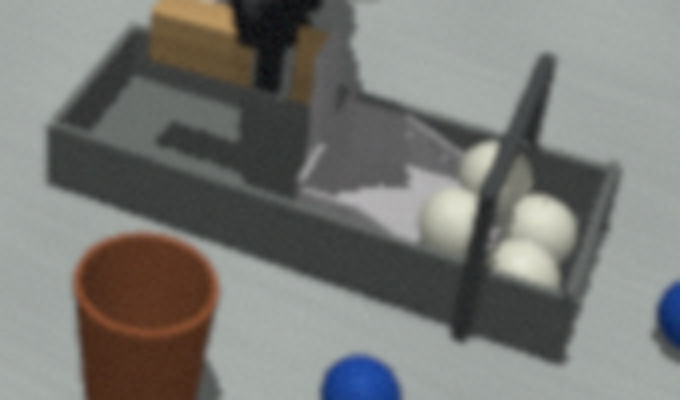

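```bash
python3 -m creep '[[[-0.001,0.006,0.001,0],[-0.001,0.012,0.001,0],[-0.001,0.017,0.001,0],[-0.001,0.021,0.001,0],[-0.001,0.021,0.001,0]]]'
python3 - <<'E'
from h import *
f,K,T,s=grab("wrist","w19.png"); print(s["eef_pos"],s["tool_rot"],s["ft_force"])
f,K,T,s=grab("scene","s19.png"); b=cv2.resize(f[220:320,290:460],None,fx=4,fy=4,interpolation=2); cv2.imwrite("pics/s19.png",b[:,:,::-1])
E
```

```text
time: 15.72
eef_pos: [0.5115, 0.221, 0.0813]
tool_rot: [-179.9, -0.1, 5.2]
ft_force: [0.1, -0.1, -5.0]
gripper_width: 0.0235
[0.51149062 0.22096971 0.08133332] [-1.79856525e+02 -7.19886180e-02  5.19012529e+00] [ 0.0850696  -0.07055894 -4.99587563]
```

View pics/w19.png

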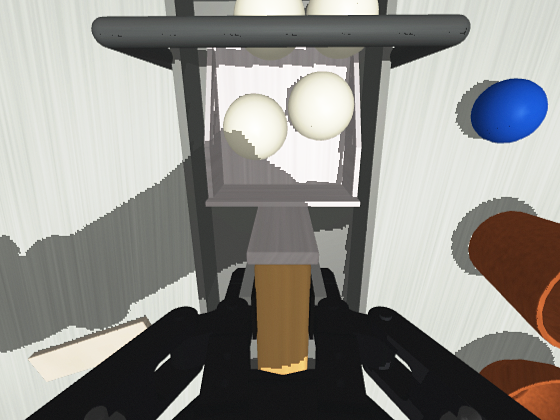

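View pics/s19.png

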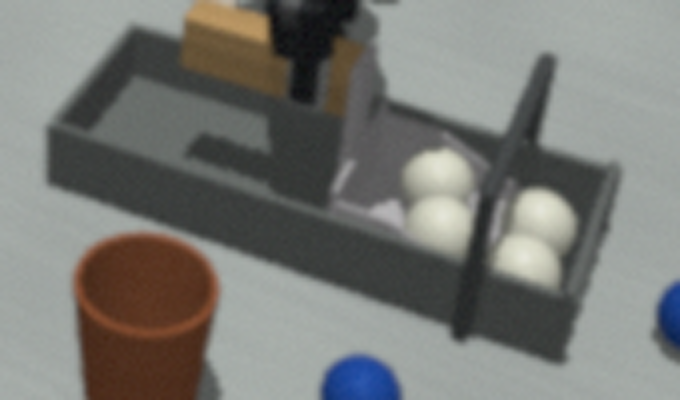

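```bash
python3 -m creep '[[[0,0.003,0,0],[-0.001,0.006,0,0],[-0.001,0.007,0,0],[-0.001,0.007,0,0]]]'
python3 - <<'E'
from h import *
f,K,T,s=grab("wrist","w20.png"); print(s["eef_pos"],s["tool_rot"],s["ft_force"])
f,K,T,s=grab("scene","s20.png"); b=cv2.resize(f[220:320,290:460],None,fx=4,fy=4,interpolation=2); cv2.imwrite("pics/s20.png",b[:,:,::-1])
E
```

```text
time: 16.15
eef_pos: [0.5101, 0.2264, 0.0813]
tool_rot: [-180.0, -0.0, 5.1]
ft_force: [0.3, 0.1, -5.0]
gripper_width: 0.0232
[0.51009014 0.22644218 0.0812714 ] [-1.79956303e+02 -6.79364123e-03  5.14576700e+00] [ 0.33481537  0.06490787 -5.0362008 ]
```

View pics/w20.png

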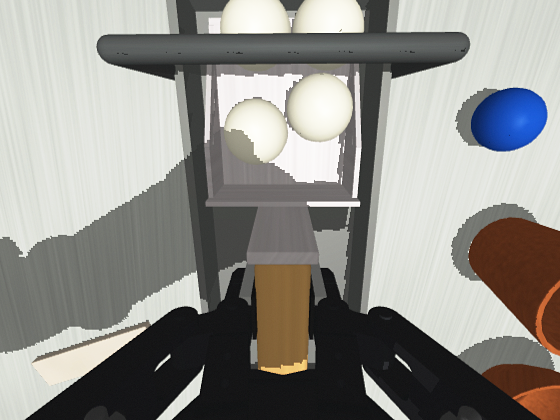

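View pics/s20.png

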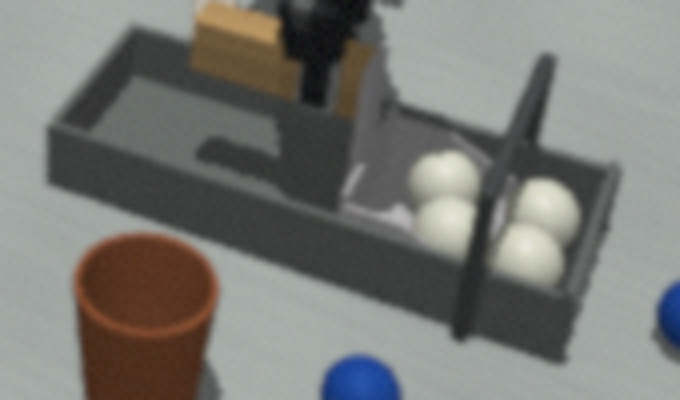

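```bash
python3 -m creep '[[[0,0,0.003,0],[0,0,0.008,0],[0,0,0.012,0],[0,0,0.012,0]]]'
python3 - <<'E'
from h import *
f,K,T,s=grab("wrist","w21.png"); print(s["eef_pos"],s["tool_rot"],s["ft_force"],s["ft_torque"])
f,K,T,s=grab("scene","s21.png"); b=cv2.resize(f[220:320,290:460],None,fx=4,fy=4,interpolation=2); cv2.imwrite("pics/s21.png",b[:,:,::-1])
E
```

```text
time: 16.58
eef_pos: [0.511, 0.226, 0.0945]
tool_rot: [-180.0, -0.1, 5.1]
ft_force: [0.6, 0.6, -5.2]
gripper_width: 0.0232
[0.51103059 0.22596411 0.09446782] [-1.79950917e+02 -1.17852702e-01  5.08568792e+00] [ 0.58295726  0.6494786  -5.15692424] [-0.35671996 -0.04981483  0.0157849 ]
```

View pics/w21.png

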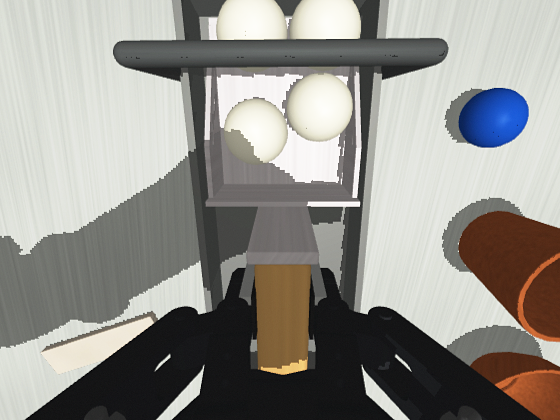

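View pics/s21.png

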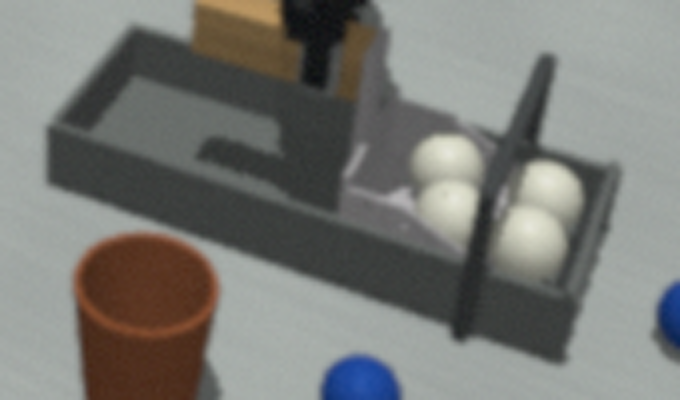

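```bash
python3 -m creep '[[[0,-0.001,0,0],[0,-0.002,0,0],[0,-0.004,0,0],[0.001,-0.006,0,0],[0.001,-0.008,0,0]]]'
python3 - <<'E'
from h import *
f,K,T,s=grab("wrist","w22.png"); print(s["eef_pos"],s["tool_rot"],s["ft_force"],s["ft_torque"])
E
```

```text
time: 17.1
eef_pos: [0.5115, 0.2172, 0.0932]
tool_rot: [180.0, -0.0, 5.1]
ft_force: [-0.1, -0.6, -5.8]
gripper_width: 0.0228
[0.51145846 0.2172258  0.09318891] [ 1.79987734e+02 -1.13103076e-03  5.08584074e+00] [-0.05246639 -0.6278236  -5.84301732] [-0.45124709 -0.09581154 -0.01261048]
```

View pics/w22.png

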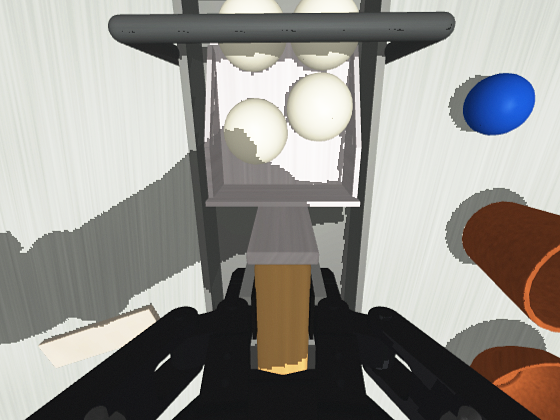

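```bash
python3 -m creep '[[[0,-0.001,0,0],[0,-0.003,0,0],[0,-0.006,0,0],[0.001,-0.009,0,0],[0.001,-0.012,0,0]]]'
python3 -m creep '[[[0,-0.003,0,0],[0.001,-0.006,0,0],[0.001,-0.01,0,0],[0.001,-0.014,0,0],[0.002,-0.018,0,0]]]'
python3 -m creep '[[[0,-0.004,0,0],[0.001,-0.008,0,0],[0.001,-0.012,0,0],[0.001,-0.015,0,0],[0.002,-0.018,0,0]]]'
python3 -m creep '[[[0,-0.003,0,0],[0.001,-0.006,0,0],[0.001,-0.008,0,0],[0.001,-0.009,0,0],[0.001,-0.01,0,0]]]'
python3 - <<'E'
from h import *
f,K,T,s=grab("wrist","w23.png"); print(s["eef_pos"],s["tool_rot"],s["ft_force"],s["ft_torque"])
E
```

```text
time: 17.57
eef_pos: [0.5125, 0.2052, 0.0933]
tool_rot: [180.0, -0.0, 5.1]
ft_force: [0.5, -0.1, -6.2]
gripper_width: 0.023
time: 17.98
eef_pos: [0.514, 0.1871, 0.0933]
tool_rot: [180.0, 0.0, 5.1]
ft_force: [-0.2, 1.1, -4.8]
gripper_width: 0.0234
time: 18.4
eef_pos: [0.516, 0.1692, 0.0933]
tool_rot: [180.0, 0.0, 5.1]
ft_force: [-0.4, -0.0, -5.5]
gripper_width: 0.0229
time: 18.82
eef_pos: [0.5173, 0.1596, 0.0933]
tool_rot: [-180.0, -0.0, 5.1]
ft_force: [0.4, 0.3, -5.3]
gripper_width: 0.0233
[0.51729155 0.15958379 0.09332402] [-1.79994611e+02 -4.37196686e-03  5.09692321e+00] [ 0.36120951  0.32459025 -5.27485547] [-0.45427876  0.00907182  0.01123347]
```

View pics/w23.png

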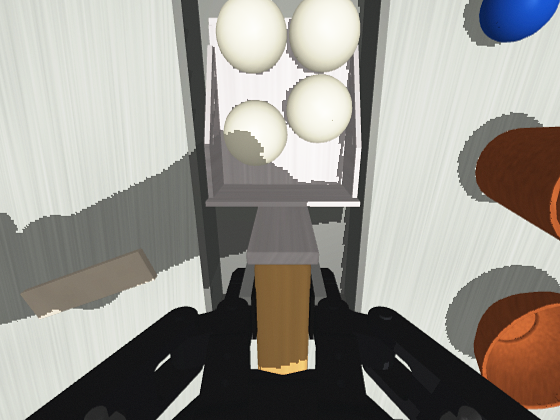

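```bash
python3 -m creep '[[[0,0,0.006,0],[0,0,0.016,0],[0,0,0.03,0],[0,0,0.046,0],[0,0,0.062,0]]]'
python3 -m creep '[[[0,-0.001,0.014,0],[0,-0.002,0.024,0],[0,-0.004,0.03,0],[0,-0.007,0.032,0],[-0.001,-0.011,0.033,0]]]'
python3 -m creep '[[[0,-0.005,0,0],[-0.001,-0.011,0,0],[-0.002,-0.018,0,0],[-0.003,-0.026,0,0],[-0.004,-0.035,0,0]]]'
python3 - <<'E'
from h import *
f,K,T,s=grab("wrist","w24.png"); print(s["eef_pos"],s["tool_rot"],s["ft_force"],s["ft_torque"])
E
```

```text
time: 19.28
eef_pos: [0.5171, 0.1599, 0.1567]
tool_rot: [-180.0, -0.0, 5.1]
ft_force: [0.0, -0.7, -5.4]
gripper_width: 0.023
time: 19.7
eef_pos: [0.5164, 0.1485, 0.1886]
tool_rot: [-180.0, -0.0, 5.1]
ft_force: [0.2, -0.1, -6.0]
gripper_width: 0.0232
time: 20.12
eef_pos: [0.5119, 0.1127, 0.1879]
tool_rot: [180.0, 0.1, 5.1]
ft_force: [0.3, 0.2, -6.0]
gripper_width: 0.0232
[0.51185256 0.11269545 0.18785767] [1.79989859e+02 5.44684407e-02 5.10396858e+00] [ 0.31704878  0.17028675 -5.96709995] [-0.45275033 -0.0418898   0.02387144]
```

View pics/w24.png

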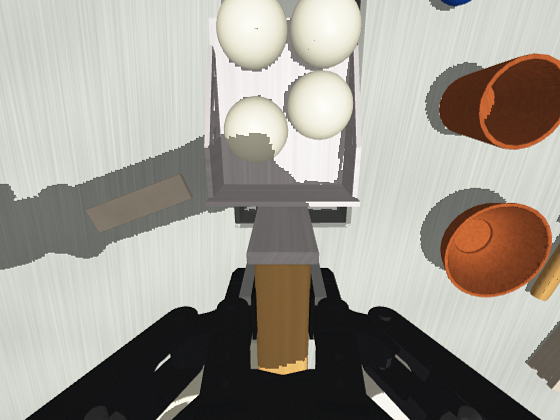

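```bash
python3 -m creep '[[[0,-0.001,0,0],[0,-0.003,0,0],[-0.001,-0.006,0,0],[-0.001,-0.01,0,0],[-0.002,-0.015,0,0]]]'
python3 -m creep '[[[-0.001,-0.006,0,0],[-0.002,-0.012,0,0],[-0.003,-0.019,0,0],[-0.004,-0.026,0,0],[-0.005,-0.034,0,0]]]'
python3 -m creep '[[[-0.001,-0.008,0,0],[-0.002,-0.017,0,0],[-0.003,-0.026,0,0],[-0.004,-0.036,0,0],[-0.005,-0.046,0,0]]]'
python3 -m creep '[[[-0.001,-0.01,0,0],[-0.002,-0.02,0,0],[-0.003,-0.031,0,0],[-0.004,-0.042,0,0],[-0.005,-0.053,0,0]]]'
python3 - <<'E'
from h import *
f,K,T,s=grab("wrist","w25.png"); print(s["eef_pos"],s["tool_rot"],s["ft_force"],s["ft_torque"])
E
```

```text
time: 20.58
eef_pos: [0.5105, 0.099, 0.1884]
tool_rot: [-180.0, -0.0, 5.2]
ft_force: [0.1, 0.4, -5.6]
gripper_width: 0.0235
time: 21.0
eef_pos: [0.5052, 0.0639, 0.1883]
tool_rot: [180.0, -0.0, 5.1]
ft_force: [-0.4, -0.3, -5.7]
gripper_width: 0.0234
time: 21.42
eef_pos: [0.5002, 0.0175, 0.1883]
tool_rot: [180.0, -0.0, 5.1]
ft_force: [0.6, 0.9, -4.8]
gripper_width: 0.023
time: 21.83
eef_pos: [0.4952, -0.0356, 0.1883]
tool_rot: [180.0, -0.0, 5.1]
ft_force: [0.6, -0.0, -6.1]
gripper_width: 0.0232
[ 0.49515681 -0.03556535  0.18830768] [ 1.79993643e+02 -2.94341162e-03  5.09707801e+00] [ 0.55185491 -0.01603838 -6.1196996 ] [-0.33259319 -0.08381767  0.02743299]
```

View pics/w25.png

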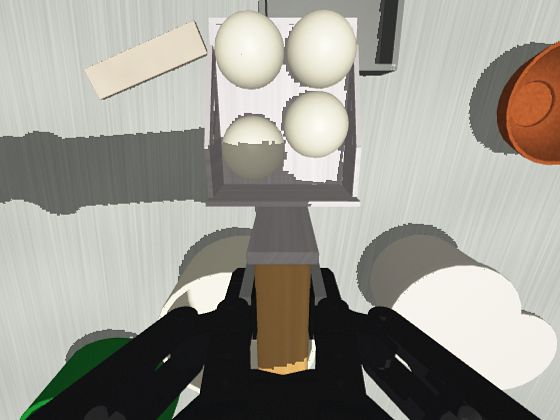

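```bash
python3 -m creep '[[[0,-0.002,0,0],[0,-0.005,0,0],[-0.001,-0.009,0,0],[-0.001,-0.014,0,0],[-0.002,-0.02,0,0]]]'
python3 -m creep '[[[-0.001,-0.007,0,0],[-0.002,-0.015,0,0],[-0.002,-0.024,0,0],[-0.003,-0.033,0,0],[-0.004,-0.043,0,0]]]'
python3 -m creep '[[[-0.001,-0.011,0,0],[-0.002,-0.022,0,0],[-0.003,-0.034,0,0],[-0.004,-0.046,0,0],[-0.005,-0.058,0,0]]]'
python3 -m creep '[[[-0.001,-0.012,0,0],[-0.002,-0.024,0,0],[-0.003,-0.036,0,0],[-0.004,-0.048,0,0],[-0.005,-0.059,0,0]]]'
python3 -m creep '[[[-0.001,-0.01,0,0],[-0.002,-0.019,0,0],[-0.003,-0.027,0,0],[-0.004,-0.034,0,0],[-0.005,-0.04,0,0]]]'
python3 -m creep '[[[-0.001,-0.005,0,0],[-0.001,-0.009,0,0],[-0.002,-0.012,0,0],[-0.002,-0.014,0,0],[-0.002,-0.015,0,0]]]'
python3 - <<'E'
from h import *
np.set_printoptions(precision=4,suppress=True)
f,K,T,s=grab("wrist","w26.png"); print(s["eef_pos"],s["tool_rot"],s["ft_force"],s["ft_torque"])
f,K,T,s=grab("top","t26.png");b=cv2.resize(f[150:300,280:430],None,fx=4,fy=4,interpolation=2); cv2.imwrite("pics/t26.png",b[:,:,::-1])
E
```

```text
time: 22.3
eef_pos: [0.4936, -0.054, 0.1884]
tool_rot: [-180.0, -0.0, 5.2]
ft_force: [0.1, -0.5, -5.7]
gripper_width: 0.0227
time: 22.72
eef_pos: [0.4893, -0.0984, 0.1883]
tool_rot: [180.0, -0.0, 5.1]
ft_force: [0.1, -0.4, -5.4]
gripper_width: 0.0231
time: 23.13
eef_pos: [0.4841, -0.1568, 0.1883]
tool_rot: [180.0, -0.0, 5.1]
ft_force: [0.1, 0.8, -5.9]
gripper_width: 0.0229
time: 23.55
eef_pos: [0.4791, -0.2158, 0.1883]
tool_rot: [180.0, -0.0, 5.1]
ft_force: [-0.6, -0.6, -4.3]
gripper_width: 0.0233
time: 23.97
eef_pos: [0.4742, -0.2551, 0.1883]
tool_rot: [180.0, -0.0, 5.1]
ft_force: [-0.1, 0.2, -6.5]
gripper_width: 0.0233
time: 24.38
eef_pos: [0.4722, -0.2695, 0.1883]
tool_rot: [-180.0, 0.0, 5.1]
ft_force: [-0.7, 0.1, -5.5]
gripper_width: 0.0233
[ 0.4722 -0.2695  0.1883] [-179.9958    0.0059    5.1045] [-0.6929  0.1361 -5.5042] [-0.3323 -0.0676 -0.0231]
```

View pics/w26.png

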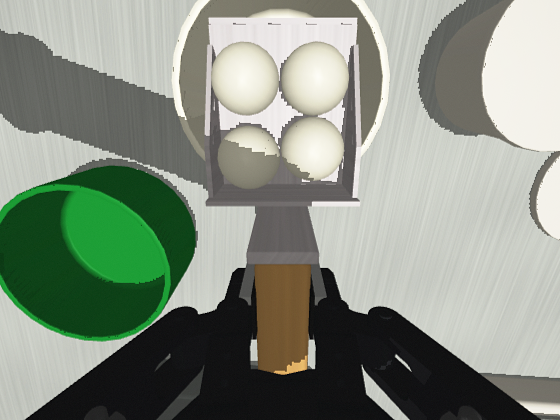

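View pics/t26.png

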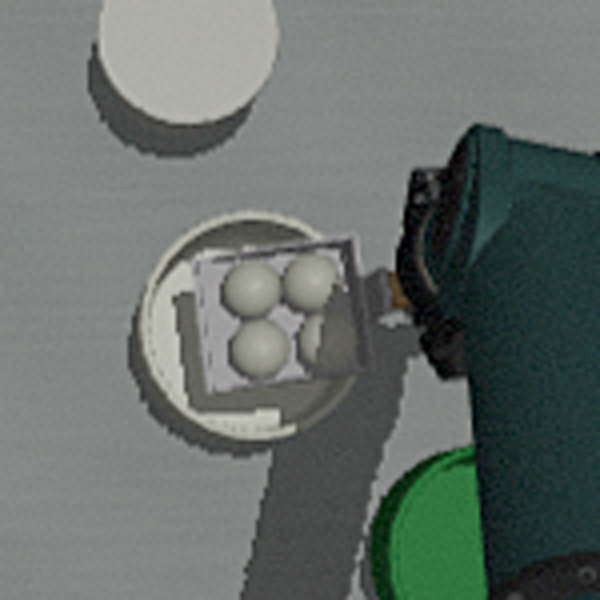

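```bash
python3 -m creep '[[[0,0.002,-0.002,0],[0,0.005,-0.004,0],[-0.001,0.008,-0.007,0],[-0.001,0.01,-0.009,0],[-0.001,0.01,-0.009,0]]]'
python3 -m creep '[[[0.004,-0.04,0,0],[0.006,-0.065,0,0],[0.006,-0.065,0,0],[0.006,-0.065,0,0],[0.006,-0.065,0,0]]]'
python3 - <<'E'
from h import *
np.set_printoptions(precision=4,suppress=True)
f,K,T,s=grab("wrist","w27.png"); print(s["eef_pos"],s["tool_rot"],s["ft_force"],s["ft_torque"])
f,K,T,s=grab("top","t27.png");b=cv2.resize(f[150:300,280:430],None,fx=4,fy=4,interpolation=2); cv2.imwrite("pics/t27.png",b[:,:,::-1])
E
```

```text
time: 24.9
eef_pos: [0.4707, -0.258, 0.1786]
tool_rot: [-179.9, 0.1, 5.2]
ft_force: [-0.7, 1.1, -6.4]
gripper_width: 0.0232
time: 25.32
eef_pos: [0.4773, -0.3239, 0.1793]
tool_rot: [-180.0, -0.0, 5.1]
ft_force: [-0.0, 0.2, -3.0]
gripper_width: 0.0232
[ 0.4773 -0.3239  0.1793] [-179.9575   -0.0012    5.0747] [-0.0483  0.2362 -2.9715] [-0.2383  0.0211 -0.0428]
```

View pics/w27.png

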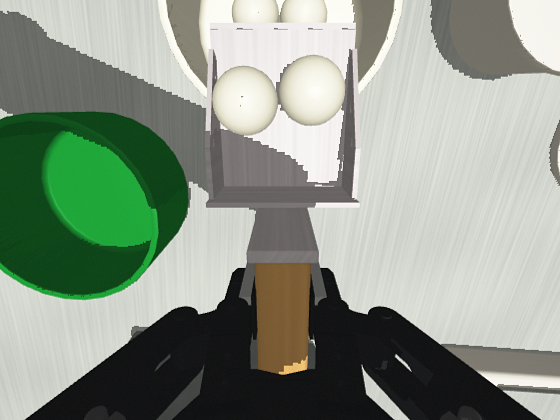

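View pics/t27.png

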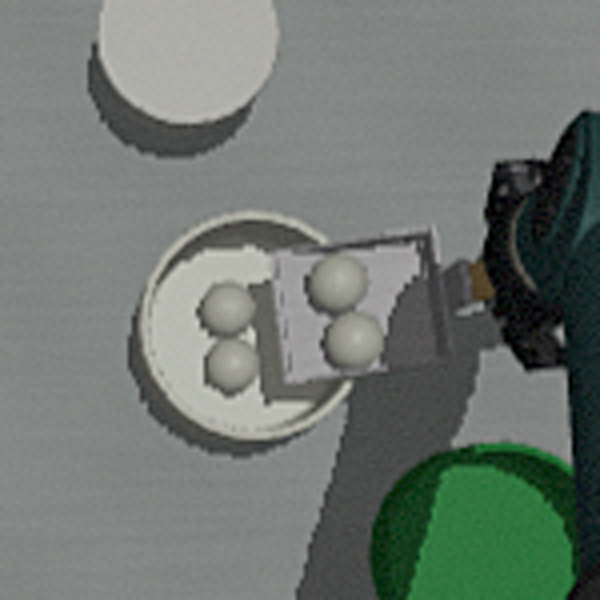

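```bash
python3 -m creep '[[[0,0.005,0,0],[-0.001,0.012,0,0],[-0.002,0.02,0,0],[-0.003,0.028,0,0],[-0.003,0.035,0,0]]]'
python3 -m creep '[[[0,0.006,0,0],[-0.001,0.011,0,0],[-0.001,0.015,0,0],[-0.001,0.018,0,0],[-0.002,0.02,0,0]]]'
python3 -m creep '[[[0,0.001,0,0],[0,0.001,0,0]]]'
python3 -m creep '[[[0.004,-0.04,0,0],[0.006,-0.07,0,0],[0.006,-0.07,0,0],[0.006,-0.07,0,0],[0.006,-0.07,0,0]]]'
python3 - <<'E'
from h import *
np.set_printoptions(precision=4,suppress=True)
f,K,T,s=grab("wrist","w28.png"); print(s["eef_pos"],s["tool_rot"],s["ft_force"],s["ft_torque"])
f,K,T,s=grab("top","t28.png");b=cv2.resize(f[150:300,280:430],None,fx=4,fy=4,interpolation=2); cv2.imwrite("pics/t28.png",b[:,:,::-1])
E
```

```text
time: 25.83
eef_pos: [0.4739, -0.2875, 0.1793]
tool_rot: [-180.0, 0.0, 5.2]
ft_force: [0.3, 0.5, -4.9]
gripper_width: 0.0232
time: 26.25
eef_pos: [0.4726, -0.269, 0.1794]
tool_rot: [180.0, -0.0, 5.1]
ft_force: [-0.1, -0.1, -3.9]
gripper_width: 0.0232
time: 26.42
eef_pos: [0.4722, -0.2684, 0.1793]
tool_rot: [180.0, 0.0, 5.1]
ft_force: [-1.1, 1.6, -4.1]
gripper_width: 0.0233
time: 26.83
eef_pos: [0.4781, -0.3383, 0.1792]
tool_rot: [-180.0, 0.0, 5.0]
ft_force: [-0.6, 1.3, -2.5]
gripper_width: 0.0232
[ 0.4781 -0.3383  0.1792] [-179.959     0.005     5.0358] [-0.6246  1.2591 -2.5237] [-0.0778 -0.0713 -0.0032]
```

View pics/w28.png

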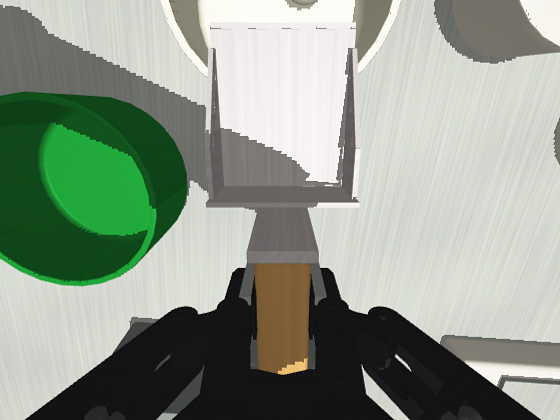

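View pics/t28.png

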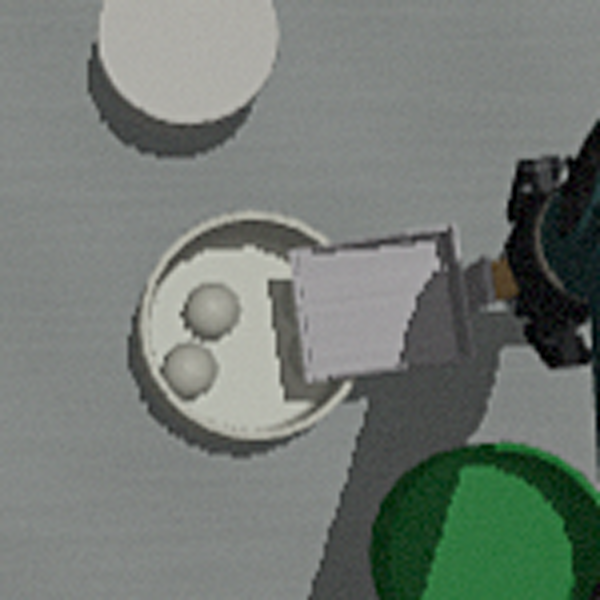

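```bash
python3 -m creep '[[[0,-0.01,0.02,0],[0.005,-0.02,0.04,-0.12],[0.01,-0.03,0.05,-0.24],[0.02,-0.04,0.05,-0.36],[0.03,-0.05,0.05,-0.48]]]'
python3 -m creep '[[[0.01,-0.003,0,-0.12],[0.02,-0.006,0,-0.24],[0.03,-0.009,0,-0.36],[0.04,-0.012,0,-0.48],[0.05,-0.014,0,-0.6]]]'
python3 -m creep '[[[0.005,0,0,-0.12],[0.01,0,0,-0.24],[0.015,0,0,-0.36],[0.016,0,0,-0.48],[0.016,0,0,-0.6]]]'
python3 - <<'E'
from h import *
np.set_printoptions(precision=4,suppress=True)
f,K,T,s=grab("wrist","w29.png"); print(s["eef_pos"],s["tool_rot"],s["ft_force"],s["ft_torque"])
f,K,T,s=grab("top","t29.png");cv2.imwrite("pics/t29.png",f[:,:,::-1])
E
```

```text
time: 27.35
eef_pos: [0.509, -0.3877, 0.2306]
tool_rot: [-180.0, -0.1, -22.7]
ft_force: [0.6, -0.5, -3.6]
gripper_width: 0.0234
time: 27.77
eef_pos: [0.5589, -0.4006, 0.229]
tool_rot: [-180.0, 0.1, -57.0]
ft_force: [-0.3, 0.2, -1.9]
gripper_width: 0.0231
time: 28.18
eef_pos: [0.5752, -0.3997, 0.2288]
tool_rot: [180.0, 0.1, -91.3]
ft_force: [-1.1, 0.4, -2.9]
gripper_width: 0.023
[ 0.5752 -0.3997  0.2288] [179.971    0.1205 -91.3122] [-1.0915  0.3575 -2.8972] [0.0488 0.1199 0.0533]
```

View pics/w29.png

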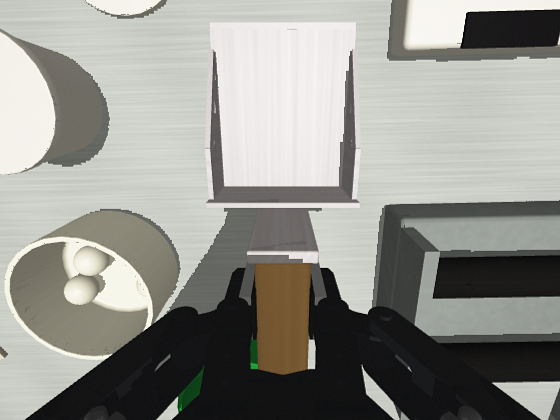

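View pics/t29.png

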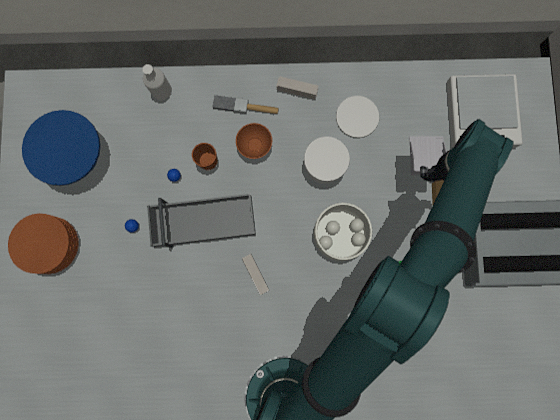

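All four balls are in the jar, visible around px (343,235) in the top view. Next I'll set the scoop down.

```bash
python3 -m creep '[[[0,0,-0.035,0],[0,0,-0.07,0],[0,0,-0.105,0],[0,0,-0.125,0],[0,0,-0.14,0]]]'
python3 -m creep '[[[0,0,-0.008,0],[0,0,-0.013,0],[0,0,-0.015,0],[0,0,-0.015,0]]]'
```

```text
time: 28.7
eef_pos: [0.5728, -0.3998, 0.0862]
tool_rot: [179.8, 0.2, -90.9]
ft_force: [-0.8, 0.6, -2.0]
gripper_width: 0.0228
time: 29.03
eef_pos: [0.5754, -0.4027, 0.0756]
tool_rot: [-179.9, -0.1, -91.1]
ft_force: [-0.5, -0.2, -1.9]
gripper_width: 0.0233
```

```bash
python3 -m creep '[[[0,0,-0.001,0],[0,0,-0.002,0],[0,0,-0.003,0],[0,0,-0.003,0]]]'
python3 -m creep '[[[0,0,0,0],[0,0,0,0]]]'
```

```text
time: 29.37
eef_pos: [0.5748, -0.4035, 0.0733]
tool_rot: [-179.9, -0.1, -91.2]
ft_force: [-3.2, 0.5, 5.8]
gripper_width: 0.0232
time: 29.53
eef_pos: [0.5748, -0.4035, 0.0733]
tool_rot: [-179.9, -0.1, -91.2]
ft_force: [-2.3, 0.6, 6.7]
gripper_width: 0.0233
```

Contact with the table (+9 N). I'll open the gripper and rise.

```bash
python3 -m creep '[[[0,0,0,0],[0,0,0,0],[0,0,0,0],[0,0,0,0],[0,0,0,0]]]' 0
python3 -m creep '[[[0,0,0,0],[0,0,0,0]]]' 0
python3 -m creep '[[[0,0,0.03,0],[0,0,0.06,0],[0,0,0.1,0],[0,0,0.14,0],[0,0,0.14,0]]]'
python3 -m creep '[[[-0.03,-0.02,0.02,0],[-0.06,-0.04,0.04,0],[-0.06,-0.04,0.04,0],[-0.06,-0.04,0.04,0]]]'
python3 - <<'E'
from h import *
np.set_printoptions(precision=4,suppress=True)
f,K,T,s=grab("wrist","w30.png"); print(s["eef_pos"],s["ft_force"],s["gripper_width"],s["time"])
f,K,T,s=grab("top","t30.png");b=cv2.resize(f[100:260,125:325],None,fx=4,fy=3.7,interpolation=2);cv2.imwrite("pics/t30.png",f[:,:,::-1])
f,K,T,s=grab("scene","s30.png")
E
```

```text
time: 29.95
eef_pos: [0.5744, -0.4023, 0.0711]
tool_rot: [180.0, 0.0, -91.2]
ft_force: [0.2, 0.1, -0.2]
gripper_width: 0.0816
time: 30.12
eef_pos: [0.5743, -0.4023, 0.0711]
tool_rot: [180.0, 0.0, -91.2]
ft_force: [0.7, 0.6, 0.1]
gripper_width: 0.0855
time: 30.53
eef_pos: [0.5788, -0.4061, 0.2207]
tool_rot: [-179.2, -0.5, -91.2]
ft_force: [1.4, -0.9, 1.2]
gripper_width: 0.0857
time: 30.87
eef_pos: [0.5116, -0.4461, 0.2532]
tool_rot: [-179.9, -0.2, -91.5]
ft_force: [0.0, 0.6, -0.1]
gripper_width: 0.0853
[ 0.5116 -0.4461  0.2532] [ 0.0286  0.6401 -0.1256] 0.08527471266468485 30.8667
```

View pics/w30.png

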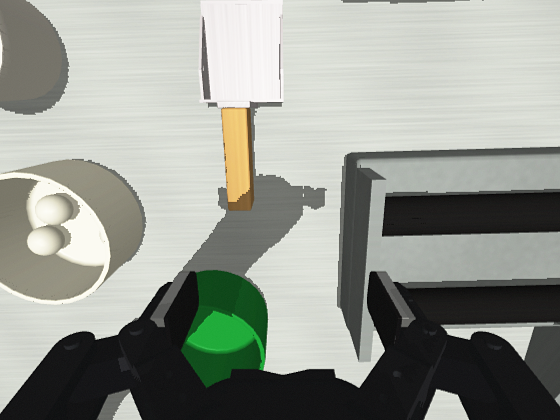

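View pics/t30.png

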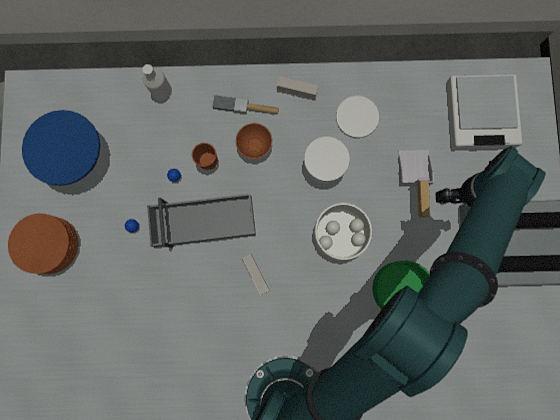

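View pics/s30.png

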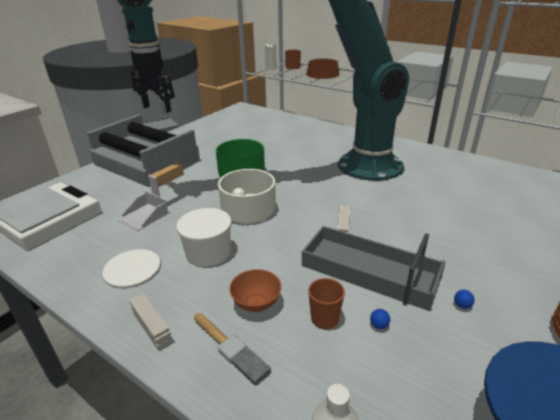

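```bash
python3 -m creep '[[[0,0,0,0],[0,0,0,0],[0,0,0,0],[0,0,0,0],[0,0,0,0]]]'
python3 -c "
from workcell import robot
print(robot.finish_job())"
```

```text
time: 31.43
eef_pos: [0.5145, -0.4421, 0.251]
tool_rot: [180.0, 0.0, -91.1]
ft_force: [0.3, 0.0, 0.0]
gripper_width: 0.0857
the job is handed in; nothing more can be done
None
```

All four balls are in the open jar, and I handed the job in at about 31.5 s. The hand-in gives no verdict.

**How it went**
- **First attempt failed.** I tried to carry the balls forward over the tray's far rim. The nose caught it at about 18 N and the scoop pivoted nose-down in the grip. I let the balls roll back into the tray.
- **Second attempt worked.** I pressed the blade on the near rim to tilt the nose up about 3°. I then scooped all four balls and drew them slowly out from under the bar.
- **Filling the jar.** Two quick pulls back over the jar dropped the balls in, two at a time.
- **Setting down.** I put the scoop back close to where it started, nose away from the robot, opened the gripper and moved clear.

**Last checks**
- **Balls:** the top picture shows four in the jar and an empty tray.
- **Other objects:** the jar is upright. By eye, the tub, bowl, cup, green jar and blue balls are where they started.
- **Scoop:** it lies on bare table and looks flat. I did not measure its tilt or height after letting go.
- **Gripper:** open and touching nothing, with wrist force near zero.

No check at the end failed or disagreed with another.

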